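# Find the lid that snaps onto the kit tub and pack the tub in the carton

### The job

Close the food-kit tub that stands in the blue taped square: only one of the three look-alike lids on the sloping rack snaps onto it, so find it by trying, laying any lid that does not fit back flat in an empty bay of the rack. With the right lid pressed fully home while the tub is still in the square, lift the tub by the lid's grip and set it down upright, not dropped, on the floor of the clear space in the carton, then let go. Leave the two other tubs and the loose tins as they stand, and never tip a tub.

Things in the scene. Friction and masses are not known exactly. Their poses are not given: they have to be found in the camera images.
- square: Square of blue masking tape stuck flat on the table, 200 mm outside, 18 mm wide tape; the tub to be closed stands inside it. Origin: its centre, on the table.
- rack: Fixed grey lid rack, 524 mm wide (its y); its face slopes up and away from the robot at 26 degrees (0.45 rad): it rises towards the rack's +x, outward normal (-0.435, 0, 0.900) in the rack's frame. Three bays side by side, 164 mm wide, 172 mm long up the slope, dividers 10 mm high, a lip 9 mm high along the lower edge. Origin: centre of its footprint, on the table.
- bay_1 (a point): Point on the slope of the left-hand (+y of the rack) bay of the rack where the underside centre of a lid lies when it rests in that bay against the lip.
- bay_2 (a point): Point on the slope of the middle bay of the rack where the underside centre of a lid lies when it rests in that bay against the lip.
- bay_3 (a point): Point on the slope of the right-hand (-y of the rack) bay of the rack where the underside centre of a lid lies when it rests in that bay against the lip.
- lid_p: One of three look-alike red press-on lids, in any bay, grip bar up the slope. 152 mm square, 20 mm thick (4 mm plate, skirt 16 mm deep, open below), 0.1 kg; on top a solid bar 70 mm long (lid's x), 18 wide (y), 28 high, its centre 34 mm above the origin. Outsides alike; inside they fit rims of 120, 128 or 136 mm: which is not told. Origin: centre of the skirt's lower edge; z out of the top.
- lid_p_seat (a point): Underside centre of that lid's plate, 16 mm above the lid's origin; it meets its own tub's rim point when home. On its own tub a lid fits at any quarter turn, 1.5 mm free on each side, with a 3 mm flared lead-in; about 12 mm above home it meets two sprung catches, takes 8 to 12 N down to snap past them and then holds 10 N or more of pull, enough to lift the tub.
- lid_q: One of three look-alike red press-on lids, in any bay, grip bar up the slope. 152 mm square, 20 mm thick (4 mm plate, skirt 16 mm deep, open below), 0.1 kg; on top a solid bar 70 mm long (lid's x), 18 wide (y), 28 high, its centre 34 mm above the origin. Outsides alike; inside they fit rims of 120, 128 or 136 mm: which is not told. Origin: centre of the skirt's lower edge; z out of the top.
- lid_q_seat (a point): Underside centre of that lid's plate, 16 mm above the lid's origin; it meets its own tub's rim point when home. On its own tub a lid fits at any quarter turn, 1.5 mm free on each side, with a 3 mm flared lead-in; about 12 mm above home it meets two sprung catches, takes 8 to 12 N down to snap past them and then holds 10 N or more of pull, enough to lift the tub.
- lid_r: One of three look-alike red press-on lids, in any bay, grip bar up the slope. 152 mm square, 20 mm thick (4 mm plate, skirt 16 mm deep, open below), 0.1 kg; on top a solid bar 70 mm long (lid's x), 18 wide (y), 28 high, its centre 34 mm above the origin. Outsides alike; inside they fit rims of 120, 128 or 136 mm: which is not told. Origin: centre of the skirt's lower edge; z out of the top.
- lid_r_seat (a point): Underside centre of that lid's plate, 16 mm above the lid's origin; it meets its own tub's rim point when home. On its own tub a lid fits at any quarter turn, 1.5 mm free on each side, with a 3 mm flared lead-in; about 12 mm above home it meets two sprung catches, takes 8 to 12 N down to snap past them and then holds 10 N or more of pull, enough to lift the tub.
- tub_k: One of three look-alike open square pale-blue tubs with four small tins fixed inside, 85 mm high; rim 120, 128 or 136 mm square (which is not told), 6 mm deep, standing out 5 mm from the walls; 0.33 to 0.53 kg. One of the three, not always the same, stands in the taped square; the others wait at the right (-y). Origin: centre of the underside; x, y along its sides.
- tub_k_rim (a point): Centre of that tub's mouth, level with the rim's top, 85 mm above its origin. A lid too small for the tub stops 12 mm or more above home; one too big drops over the rim with hardly any force and lifts off again without the tub.
- tub_m: One of three look-alike open square pale-blue tubs with four small tins fixed inside, 85 mm high; rim 120, 128 or 136 mm square (which is not told), 6 mm deep, standing out 5 mm from the walls; 0.33 to 0.53 kg. One of the three, not always the same, stands in the taped square; the others wait at the right (-y). Origin: centre of the underside; x, y along its sides.
- tub_m_rim (a point): Centre of that tub's mouth, level with the rim's top, 85 mm above its origin. A lid too small for the tub stops 12 mm or more above home; one too big drops over the rim with hardly any force and lifts off again without the tub.
- tub_n: One of three look-alike open square pale-blue tubs with four small tins fixed inside, 85 mm high; rim 120, 128 or 136 mm square (which is not told), 6 mm deep, standing out 5 mm from the walls; 0.33 to 0.53 kg. One of the three, not always the same, stands in the taped square; the others wait at the right (-y). Origin: centre of the underside; x, y along its sides.
- tub_n_rim (a point): Centre of that tub's mouth, level with the rim's top, 85 mm above its origin. A lid too small for the tub stops 12 mm or more above home; one too big drops over the rim with hardly any force and lifts off again without the tub.
- carton: Fixed open cardboard carton with a yellow band, 400 x 300 mm (its x, y), walls 5 mm thick and 125 mm high, floor 5 mm above the table. Its +y side and its +x end are filled with fixed tins reaching 115 mm above the table. Origin: centre of its underside.
- carton_space (a point): Centre of the clear space in the carton, on its floor (5 mm above the table); the clear space is 234 mm (carton's x) by 211 mm (carton's y), its sides along the carton's.
- soup_tin: Loose red-labelled tin, 66 mm across, 100 mm high. Origin: centre of its underside. A bystander.
- bean_tin: Loose green-labelled tin, 74 mm across, 110 mm high. Origin: centre of its underside. A bystander.
- fish_tin: Loose flat blue-labelled tin, 84 mm across, 38 mm high. Origin: centre of its underside. A bystander.
There are look-alikes about, which are no part of the job. Leave any turquoise look-alike of the lid_r alone.

How it is judged (in metres and radians):
On the way, in this order (a step that is already met when the one before it is completed fails the run):
1. the lid that fits is pressed fully home on the tub, which still stands in the taped square (((distance between lid_q_seat and tub_k_rim below 0.004 m and horizontal distance between tub_k and square below 0.06 m and height (world z) of tub_k below 0.02 m) or (distance between lid_r_seat and tub_m_rim below 0.004 m and horizontal distance between tub_m and square below 0.06 m and height (world z) of tub_m below 0.02 m) or (distance between lid_p_seat and tub_n_rim below 0.004 m and horizontal distance between tub_n and square below 0.06 m and height (world z) of tub_n below 0.02 m))), for 0.1 s.
2. the closed tub is lowered onto the floor of the carton's clear space while still held by its lid (not dropped) (((horizontal distance between tub_k and carton_space below 0.055 m and z of tub_k in the frame of carton below 0.011 m and angle between tub_k's own z axis and vertical below 0.06 rad and distance between lid_q_seat and tub_k_rim below 0.004 m and contact force between the fingers and lid_q above 0.5 N) or (horizontal distance between tub_m and carton_space below 0.055 m and z of tub_m in the frame of carton below 0.011 m and angle between tub_m's own z axis and vertical below 0.06 rad and distance between lid_r_seat and tub_m_rim below 0.004 m and contact force between the fingers and lid_r above 0.5 N) or (horizontal distance between tub_n and carton_space below 0.055 m and z of tub_n in the frame of carton below 0.011 m and angle between tub_n's own z axis and vertical below 0.06 rad and distance between lid_p_seat and tub_n_rim below 0.004 m and contact force between the fingers and lid_p above 0.5 N))), for 0.1 s.
At the end, for the whole second after the job is handed in: The tub from the taped square stands upright and still in the carton's clear space (within 55 mm of its centre), its lid home (within 4 mm). The other lids lie in bays of the rack (within 20 mm, 4 degrees), the other tubs within 30 mm of their places (((horizontal distance between tub_k and carton_space below 0.055 m and z of tub_k in the frame of carton below 0.011 m and angle between each of tub_k, tub_m, tub_n's own z axis and vertical below 0.06 rad and distance between lid_q_seat and tub_k_rim below 0.004 m and linear speed of tub_k below 0.02 m/s and distance of each of tub_m, tub_n from where it was at the start of the episode below 0.03 m and (distance between lid_r and bay_1 below 0.02 m or distance between lid_r and bay_2 below 0.02 m or distance between lid_r and bay_3 below 0.02 m) and angle between lid_r's own z axis and vertical between 0.38 and 0.52 rad and (distance between lid_p and bay_1 below 0.02 m or distance between lid_p and bay_2 below 0.02 m or distance between lid_p and bay_3 below 0.02 m) and angle between lid_p's own z axis and vertical between 0.38 and 0.52 rad) or (horizontal distance between tub_m and carton_space below 0.055 m and z of tub_m in the frame of carton below 0.011 m and angle between each of tub_m, tub_k, tub_n's own z axis and vertical below 0.06 rad and distance between lid_r_seat and tub_m_rim below 0.004 m and linear speed of tub_m below 0.02 m/s and distance of each of tub_k, tub_n from where it was at the start of the episode below 0.03 m and (distance between lid_q and bay_1 below 0.02 m or distance between lid_q and bay_2 below 0.02 m or distance between lid_q and bay_3 below 0.02 m) and angle between lid_q's own z axis and vertical between 0.38 and 0.52 rad and (distance between lid_p and bay_1 below 0.02 m or distance between lid_p and bay_2 below 0.02 m or distance between lid_p and bay_3 below 0.02 m) and angle between lid_p's own z axis and vertical between 0.38 and 0.52 rad) or (horizontal distance between tub_n and carton_space below 0.055 m and z of tub_n in the frame of carton below 0.011 m and angle between each of tub_n, tub_k, tub_m's own z axis and vertical below 0.06 rad and distance between lid_p_seat and tub_n_rim below 0.004 m and linear speed of tub_n below 0.02 m/s and distance of each of tub_k, tub_m from where it was at the start of the episode below 0.03 m and (distance between lid_q and bay_1 below 0.02 m or distance between lid_q and bay_2 below 0.02 m or distance between lid_q and bay_3 below 0.02 m) and angle between lid_q's own z axis and vertical between 0.38 and 0.52 rad and (distance between lid_r and bay_1 below 0.02 m or distance between lid_r and bay_2 below 0.02 m or distance between lid_r and bay_3 below 0.02 m) and angle between lid_r's own z axis and vertical between 0.38 and 0.52 rad))); the robot touches nothing.
It fails at once if a tub is tipped by more than about 30 degrees (angle between any of tub_k, tub_m, tub_n's own z axis and vertical above 0.5 rad).
It fails at once if a loose tin on the table is shifted by more than 40 mm or knocked over (distance of any of soup_tin, bean_tin, fish_tin from where it was at the start of the episode above 0.04 m or angle between any of soup_tin, bean_tin, fish_tin's own z axis and vertical above 0.5 rad).
It also fails if it takes over 72 s, if anything falls off the work surface, if the arm or the gripper's body presses on something with over 40 N, if the wrist force passes 120 N, or if a joint passes its speed limit or range.

### The arm

A 6-joint arm with a two-finger parallel gripper is mounted at the origin on the work surface. World frame = base frame: x ahead of the robot, y to its left, z up, the work surface at z = 0. Lengths are in mm, angles in rad, forces in N, time in s.
With the tool pointing down it reaches from about 225 to 875 mm from the base axis. Payload 3.4 kg.
Tool frame: the origin (TCP) lies at the very end of the fingers, on their centre line; the grasp point (between the pads) lies 19 mm behind it (manip.hold_point_z is the distance from the TCP to the grasp point, in mm); z points along the fingers, y is the direction in which the jaws open and shut (so a half turn about z gives the same grasp; the last joint's range is limited). The gripper opens to 85 mm and grips with 20 to 120 N. Pads are 22 mm wide; open, the fingers measure 114 mm over their backs; the gripper's body (76 mm by 85 mm) begins 54 mm behind the grasp point. The pads swing forward as they close: fully open they stand 13 mm farther back than shut.
Start: joints at [-0.121, 0.276, 1.505, -0, 1.361, -0.121], TCP at [575.033, -0.009, 231.328] pointing down, gripper open.
Joint ranges: [-2.89, 2.89], [-0.75, 2.08], [0.22, 2.7], [-1.18, 4.32], [0.11, 2.71], [-2.7, 2.7]. Speed limits (rad/s): [2.57, 2.57, 3.14, 3.14, 3.14, 3.14].

### API

Orientations are given as a rotation vector (axis times angle).
In Python, from plant import manip gives the robot as it stands. The module is installed in compiled form; this text tells all that it offers.
- The arm moves only by the tool carry_out, never from a script. Its argument "commands" is a list of rows, each an object of numbers: "dx", "dy", "dz": the shift along the world's x, y, z in m; "wx", "wy", "wz": the turn, a rotation vector about the world's x, y, z in degrees; "jaw": the finger opening in m, from 0 to 0.0854. A call has 1 to 8 rows; each row shifts and turns the commanded pose from where the row before left it; what a row does not reach is not made up. A row lasts 1/10 s, in which the tool goes at most 50 mm and 8.59 degrees, less where a joint would pass 70% of its speed; a pose out of reach is approached as far as the arm can. A call is refused whole if a number of a shift passes 0.05 or a number of a turn 8.59, either way. A call with a gripper value outside its range is refused whole. The fingers move at their own pace and stop on an object; "squeeze" is the grip in N (left out, the last holds). Time passes only in rows, so rows that do not move let the fingers close. It gives the time, the measured TCP pose, the force and the opening at its end, in the units of the state.
- manip.sense(): the state, without advancing time (a new reading comes with each control period).
- manip.camera(name): name is "scene" or "side" or "wrist"; returns the picture (420x560x3 uint8, blue, green, red); there is no depth.
- manip.calibration(name): a dict with "fx", "fy", "cx", "cy" (pixels), "origin" and "rotation" of the camera in the world. Camera axes: x right, y up, looking along -z (the intrinsics and any distortion apply to the point x, -y, -z); pixel columns grow to the right and rows downward; lengths in mm; the calibration is good to about 2 mm. A picture is of the moment at which its call begins: read the wrist's pose just before it. calibration takes no time and is no camera call; for the wrist camera it gives the pose at the moment of the call.
- manip.hand_in(): hands the job in, once; it reports no verdict.
The state is a dict: "time_s": time; "joints": joint angles; "joint_velocities": joint speeds; "joint_torque": joint torques, N m; "ee_pos": TCP position; "eef_rot": TCP orientation; "wrist_force": force on the tool from outside, world axes, zero at the start; "torque": the same for the moment, N m; "grip_width": finger opening in mm.
Only numpy, scipy, OpenCV 4.12 (cv2) and the standard library are available. Lean on these libraries where they do the work, as an engineer would, in place of code of your own. Each camera call takes 0.05 s, during which the arm holds its last target.

## Working session

There is one attempt and no reset: what is moved stays moved. The work goes in short steps, Python scripts to look and compute and a tool call to move; the robot and the scene stay as the last step left them, time stands still between calls to the robot, and variables do not carry over. Pictures are saved under pics/ and viewed, and the job is handed in when it is done.

Besides the shell and the picture viewer there is one more tool, called after "Emit:" as name([rows], argument=value, ...), one row to a line, values as JSON. carry_out: Moves the arm, as the interface text tells. Its arguments: {"type":"object","properties":{"commands":{"type":"array"},"squeeze":{"type":"number"}},"required":["commands"]}

```bash
mkdir -p pics; python3 - <<'E'
from plant import manip
import cv2
s=manip.sense();print(s)
for n in("scene","side","wrist"):
    c=manip.calibration(n);print(n,c)
    cv2.imwrite(f"pics/{n}0.png",manip.camera(n))
E
```

```text
{'time_s': 0.0, 'joints': array([-1.20999700e-01,  2.76575761e-01,  1.50615240e+00, -4.05561261e-05,
        1.36071899e+00, -1.20978222e-01]), 'joint_velocities': array([-1.37677662e-03,  6.37886840e-05,  5.30359516e-04,  1.17230809e-03,
        7.40822499e-04, -3.87275245e-04]), 'joint_torque': array([ 6.20495921e-04, -4.16768074e+01, -2.45808578e+01, -1.52056768e-04,
        1.11346930e-02,  1.69860516e-05]), 'ee_pos': array([5.74451085e+02, 4.69639549e-02, 2.30443019e+02]), 'eef_rot': array([-2.22044041e+00, -2.22041158e+00,  1.84436289e-03]), 'wrist_force': array([-0.28669967, -0.95959272, -0.26786889]), 'torque': array([ 0.00356755, -0.01684592,  0.03098543]), 'grip_width': 85.63517648198771}
scene {'fx': 446.7948823617269, 'fy': 446.7948823617269, 'cx': 282.20250724215595, 'cy': 205.8980194006149, 'origin': array([ 999.54036321,  203.72086837, 1066.59325043]), 'rotation': array([0.36863514, 0.59441555, 1.980336  ])}
side {'fx': 462.7615681548681, 'fy': 462.7615681548681, 'cx': 275.00804378483394, 'cy': 217.14156175852352, 'origin': array([  -64.41350513, -1006.46841546,  1134.79956996]), 'rotation': array([ 0.76628783, -0.18938532, -0.45632605])}
wrist {'fx': 377.3847967036278, 'fy': 377.3847967036278, 'cx': 276.94750821828285, 'cy': 210.9117471733131, 'origin': array([575.19032728,  83.7593519 , 374.60426551]), 'rotation': array([-3.26858961e-01,  2.40838907e-03,  2.28160114e-04])}
```

View pics/scene0.png

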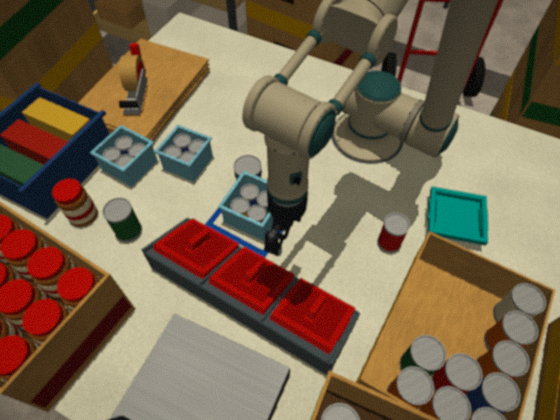

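View pics/side0.png

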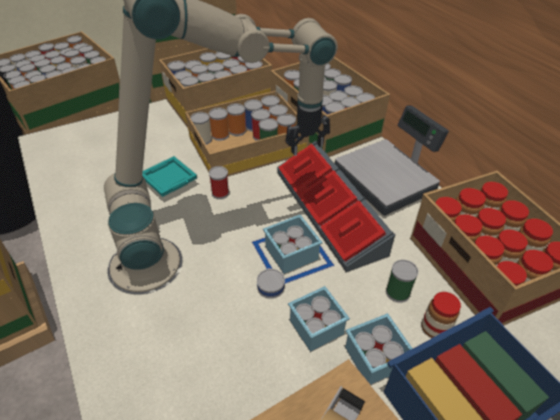

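View pics/wrist0.png

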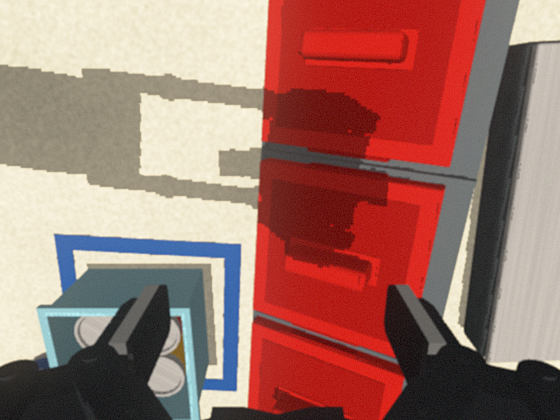

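```bash
cat > h.py <<'E'
import numpy as np,cv2
from scipy.spatial.transform import Rotation as R
from plant import manip
def cal(n):
    c=manip.calibration(n);return dict(f=c['fx'],fy=c['fy'],cx=c['cx'],cy=c['cy'],o=np.array(c['origin']),R=R.from_rotvec(c['rotation']).as_matrix())
def proj(c,P):
    q=(np.atleast_2d(P)-c['o'])@c['R']
    return np.stack([c['cx']+c['f']*q[:,0]/-q[:,2],c['cy']+c['fy']*(-q[:,1])/-q[:,2]],1)
def ray(c,uv):
    u,v=uv;d=c['R']@np.array([(u-c['cx'])/c['f'],-(v-c['cy'])/c['fy'],-1.]);return c['o'],d/np.linalg.norm(d)
def onz(c,uv,z):
    o,d=ray(c,uv);return o+d*(z-o[2])/d[2]
def crop(img,x0,y0,w,h,k,name):
    cv2.imwrite(name,cv2.resize(img[y0:y0+h,x0:x0+w],None,fx=k,fy=k,interpolation=cv2.INTER_CUBIC))
E
python3 - <<'E'
from h import *
a=cv2.imread('pics/scene0.png');crop(a,80,110,280,250,2.8,'pics/c1.png')
crop(a,350,170,210,210,2.8,'pics/c2.png')
a=cv2.imread('pics/side0.png');crop(a,240,140,170,240,2.4,'pics/c3.png');crop(a,120,70,200,140,4,'pics/c4.png')
E
```

```text
(no output)
```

View pics/c1.png

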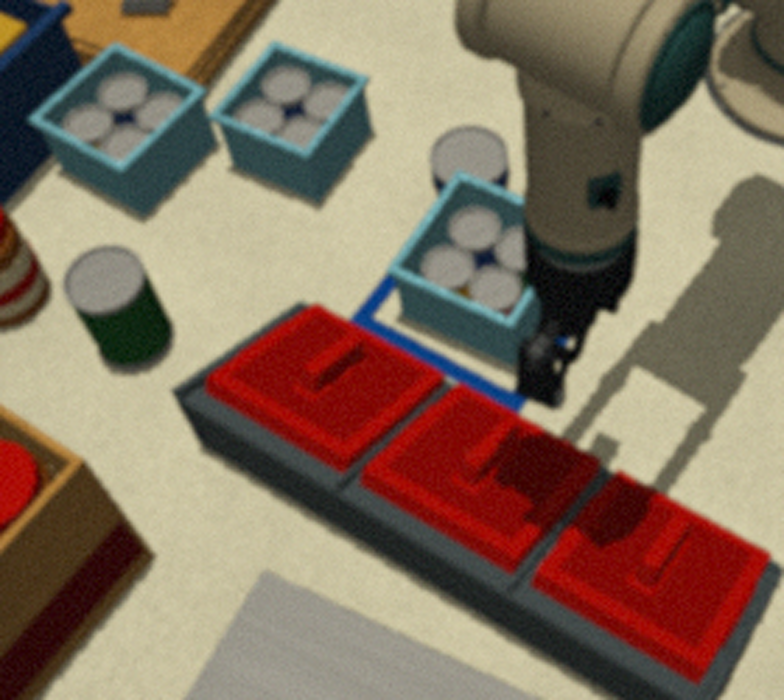

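View pics/c2.png

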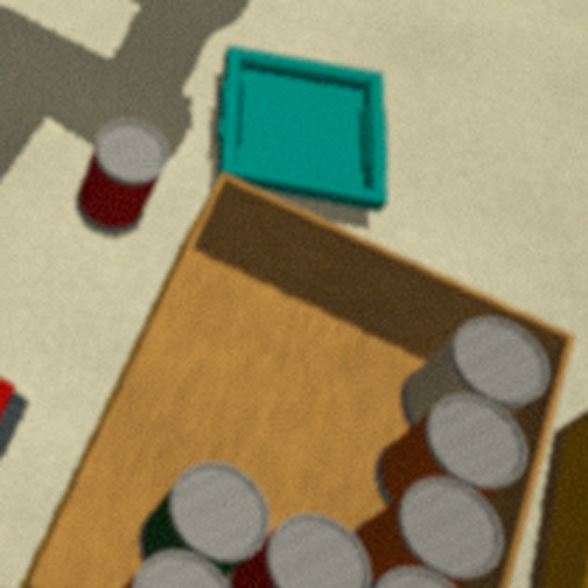

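View pics/c3.png

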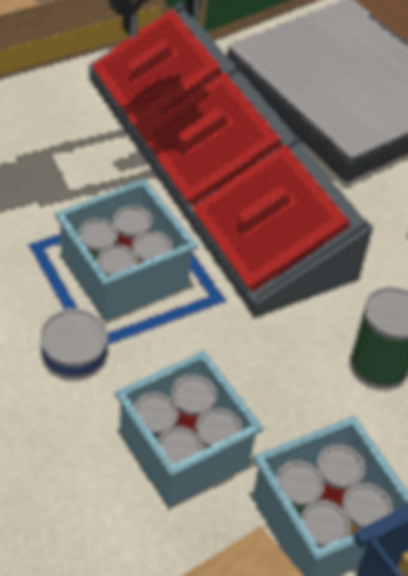

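View pics/c4.png

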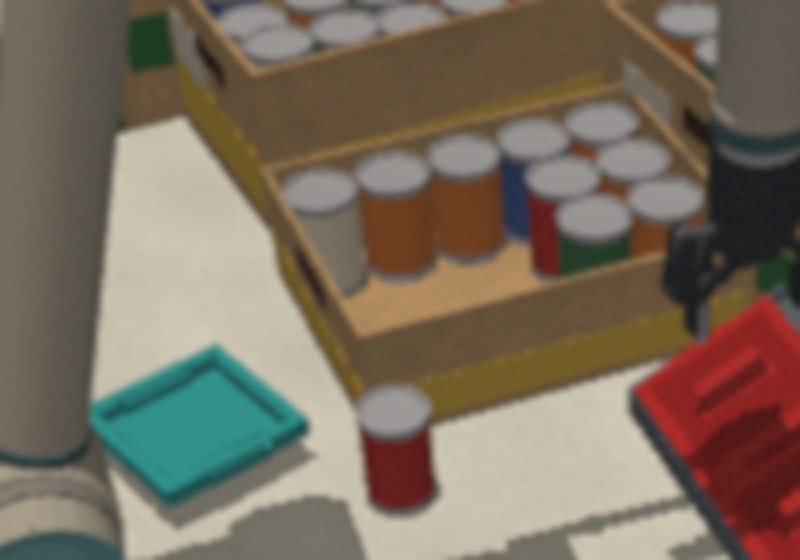

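Emit:
carry_out([
  {"dx": -0.03, "dy": 0.03, "dz": 0.04},
  {"dx": -0.03, "dy": 0.03, "dz": 0.04},
  {"dx": -0.03, "dy": 0.03, "dz": 0.04},
  {},
])

```text
invalid input
```

```bash
python3 - <<'E'
from h import *
import json
c=cal('wrist');a=manip.camera('wrist');cv2.imwrite('pics/w1.png',a)
np.savez('w1.npz',**c)
print(c['o'],manip.sense()['ee_pos'],manip.sense()['time_s'])
crop(a,0,0,560,420,1.42,'pics/w1b.png')
E
```

```text
[575.23499084  83.75387309 374.71567335] [5.74699323e+02 2.24023471e-02 2.30748405e+02] 0.2
```

View pics/w1b.png

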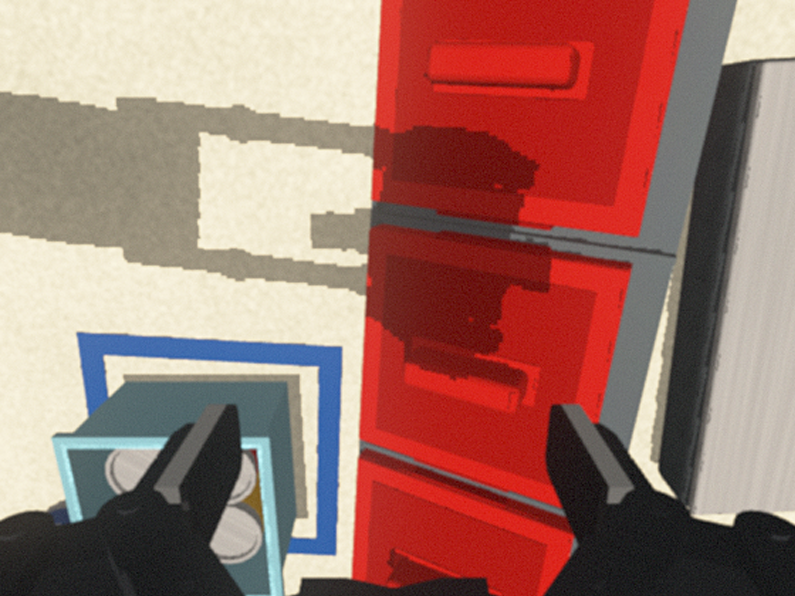

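Emit:
carry_out([
  {"dx": -0.01, "dy": -0.005, "dz": 0.02, "wz": 8.5},
  {"dx": -0.01, "dy": -0.005, "dz": 0.02, "wz": 8.5},
  {"dx": -0.01, "dy": -0.005, "dz": 0.02, "wz": 8.5},
  {"dx": -0.01, "dy": -0.005, "dz": 0.02, "wz": 8.5},
  {"dx": -0.01, "dy": -0.005, "dz": 0.02, "wz": 8.5},
  {"dx": -0.01, "dy": -0.005, "dz": 0.02, "wz": 8.5},
  {"dx": -0.01, "dy": -0.005, "dz": 0.02, "wz": 8.5},
  {"dx": -0.01, "dy": -0.005, "dz": 0.01, "wz": 8.5},
])

```text
invalid input
```

Emit:
carry_out([
  {"wz": 8.5},
  {"wz": 8.5},
  {"wz": 5},
  {"wz": 0},
])

```text
invalid input
```

```bash
python3 - <<'E'
from h import *
import json
c=cal('wrist');a=manip.camera('wrist');cv2.imwrite('pics/w2.png',a)
np.savez('w2.npz',**c)
s=manip.sense();print(c['o'],s['ee_pos'],s['eef_rot'],s['joints'],s['time_s'])
crop(a,0,0,560,420,1.42,'pics/w2b.png')
E
```

```text
[575.2835805   83.7479585  374.84335937] [5.74750251e+02 1.08084846e-02 2.30863549e+02] [-2.22093411e+00 -2.22095685e+00  9.08146135e-04] [-1.21010046e-01  2.76277414e-01  1.50552420e+00 -2.33807636e-05
  1.36069972e+00 -1.21015400e-01] 0.25
```

View pics/w2b.png

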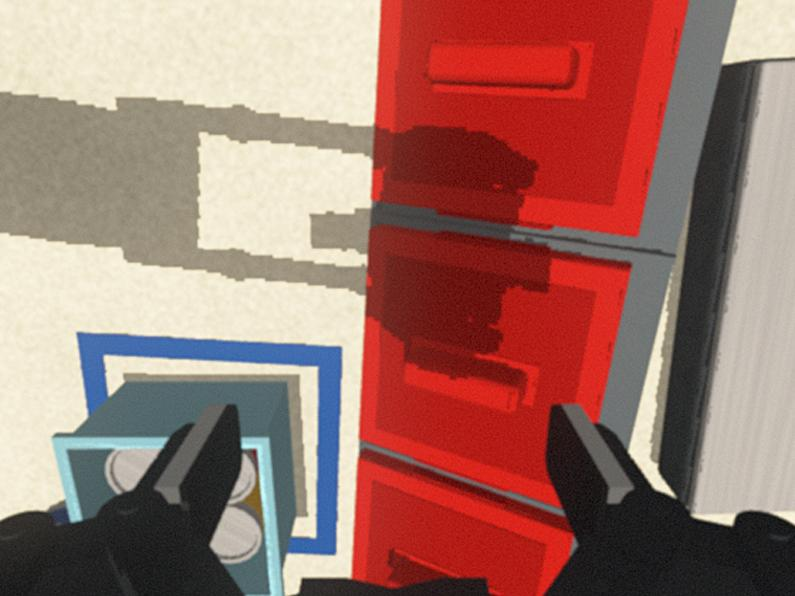

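Emit:
carry_out([
  {"dx": -0.01, "dy": -0.005, "dz": 0.02, "wx": 0, "wy": 0, "wz": 8.5, "jaw": 0.085},
  {"dx": -0.01, "dy": -0.005, "dz": 0.02, "wx": 0, "wy": 0, "wz": 8.5, "jaw": 0.085},
  {"dx": -0.01, "dy": -0.005, "dz": 0.02, "wx": 0, "wy": 0, "wz": 8.5, "jaw": 0.085},
  {"dx": -0.01, "dy": -0.005, "dz": 0.02, "wx": 0, "wy": 0, "wz": 8.5, "jaw": 0.085},
  {"dx": -0.01, "dy": -0.005, "dz": 0.02, "wx": 0, "wy": 0, "wz": 8.5, "jaw": 0.085},
  {"dx": -0.01, "dy": -0.005, "dz": 0.02, "wx": 0, "wy": 0, "wz": 8.5, "jaw": 0.085},
  {"dx": -0.01, "dy": -0.005, "dz": 0.02, "wx": 0, "wy": 0, "wz": 8.5, "jaw": 0.085},
  {"dx": -0.01, "dy": -0.005, "dz": 0.01, "wx": 0, "wy": 0, "wz": 8.5, "jaw": 0.085},
])

```text
time_s: 1.05
ee_pos: [495.1, -40.3, 383.2]
eef_rot: [0.589, 3.083, -0.0]
wrist_force: [0.5, 0.2, -1.0]
grip_width: 85.4
```

Emit:
carry_out([
  {"dx": 0, "dy": 0, "dz": 0, "wx": 0, "wy": 0, "wz": 8.5, "jaw": 0.085},
  {"dx": 0, "dy": 0, "dz": 0, "wx": 0, "wy": 0, "wz": 8.5, "jaw": 0.085},
  {"dx": 0, "dy": 0, "dz": 0, "wx": 0, "wy": 0, "wz": 5, "jaw": 0.085},
  {"dx": 0, "dy": 0, "dz": 0, "wx": 0, "wy": 0, "wz": 0, "jaw": 0.085},
])

```text
time_s: 1.45
ee_pos: [494.9, -40.0, 381.3]
eef_rot: [-0.001, -3.142, -0.0]
wrist_force: [-0.2, -0.0, 0.5]
grip_width: 85.3
```

```bash
python3 - <<'E'
from h import *
import json
c=cal('wrist');a=manip.camera('wrist');cv2.imwrite('pics/w2.png',a)
np.savez('w2.npz',**c)
s=manip.sense();print(c['o'],s['ee_pos'],s['eef_rot'],s['joints'],s['time_s'])
crop(a,0,0,560,420,1.42,'pics/w2b.png')
E
```

```text
[412.56650137 -39.02457508 525.35783993] [494.9094891  -40.01839368 381.24866978] [-2.94927791e-03 -3.14137918e+00 -1.55786390e-04] [-2.20952541e-01  1.06074990e-01  1.36273001e+00  5.07706925e-05
  1.67301627e+00 -1.78986600e+00] 1.5
```

View pics/w2b.png

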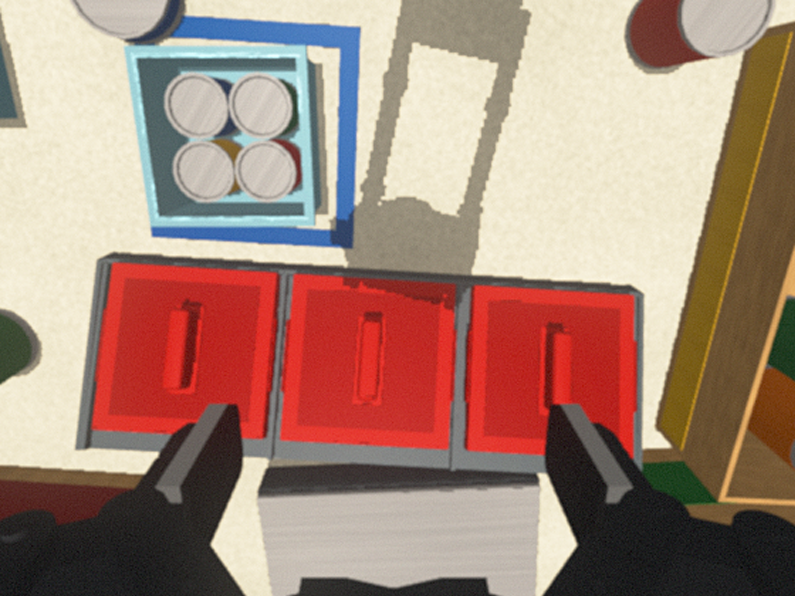

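```bash
python3 - <<'E'
from h import *
a=cv2.imread('pics/w2.png')
crop(a,75,5,190,180,4,'pics/d1.png')
crop(a,45,165,210,165,3.8,'pics/d2.png')
crop(a,250,165,210,165,3.8,'pics/d3.png')
E
```

```text
(no output)
```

View pics/d1.png

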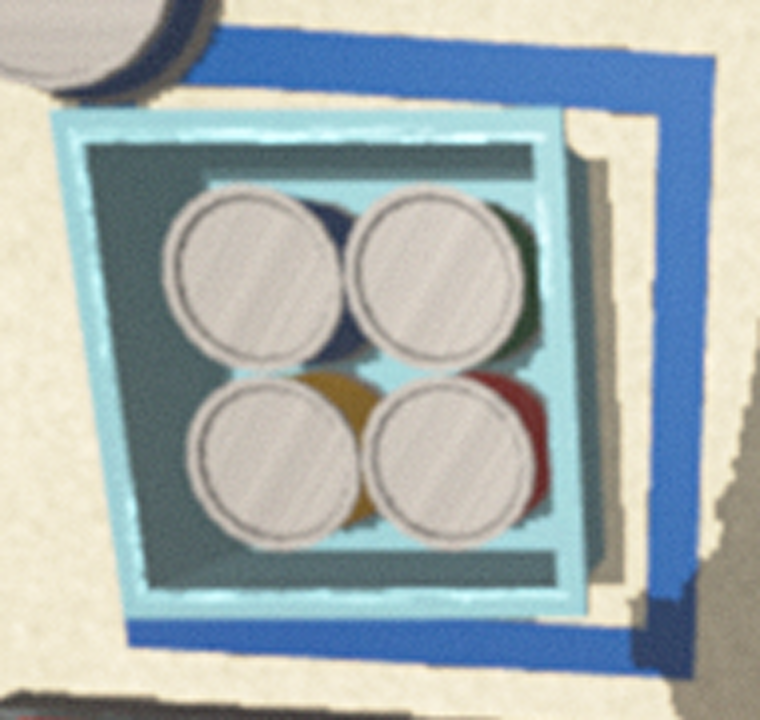

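View pics/d2.png

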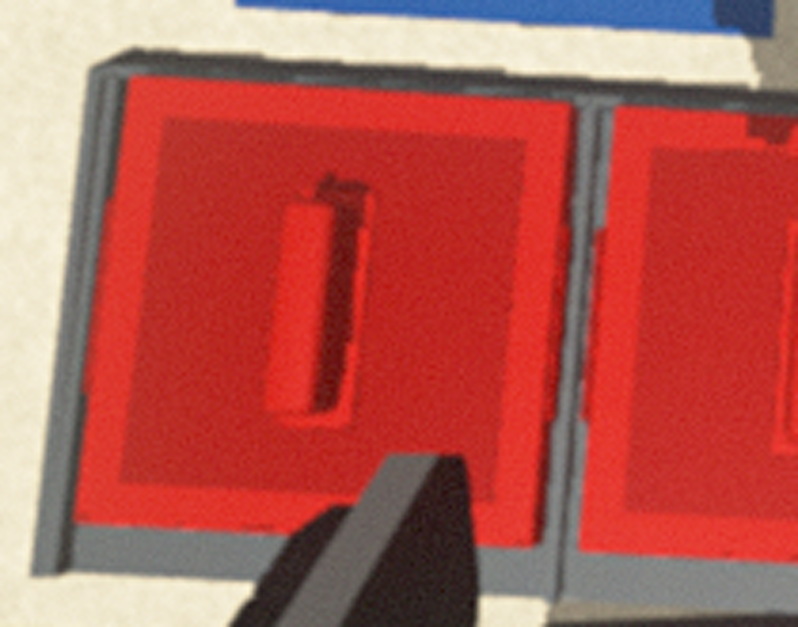

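View pics/d3.png

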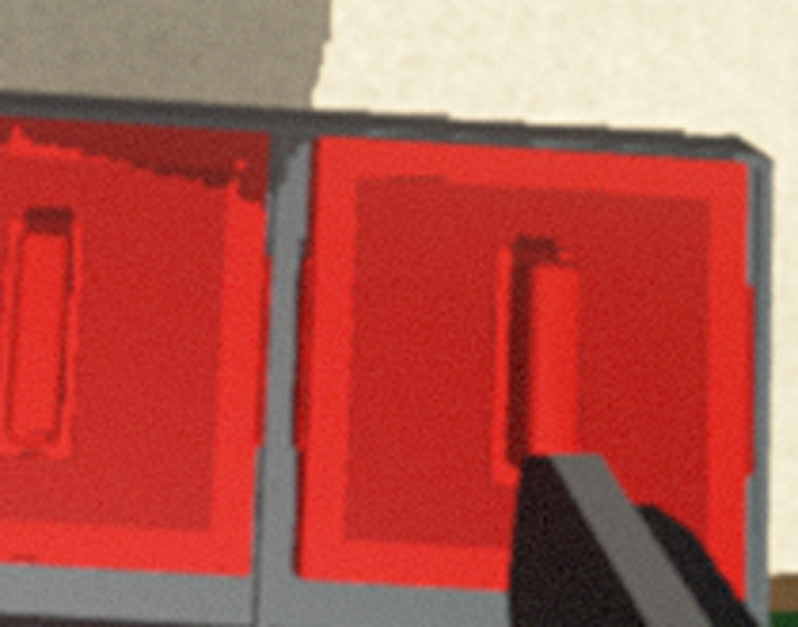

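```bash
cat > m1.py <<'E'
from h import *
from scipy.optimize import least_squares
c=dict(np.load('w2.npz'))
def px(p,k,x0,y0): return ((p[0]+.5)/k-.5+x0,(p[1]+.5)/k-.5+y0)
rim=[onz(c,px(p,4,75,5),85) for p in [(50,110),(563,108),(588,614),(127,616)]]
rim=np.array(rim);print(rim.round(1));print('centre',rim.mean(0),'sides',[np.linalg.norm(rim[i]-rim[i-1]).round(1) for i in range(4)],
 'yaw',[np.degrees(np.arctan2(*(rim[1]-rim[0])[:2]*[-1,1])).round(2),np.degrees(np.arctan2(*(rim[2]-rim[3])[:2]*[-1,1])).round(2)], [np.degrees(np.arctan2(*(rim[j]-rim[i])[[1,0]])).round(2) for i,j in((0,3),(1,2))])
sq=np.array([onz(c,px(p,4,75,5),0) for p in [(715,57),(692,678),(128,645)]]);print('sq',sq.round(1),'centre',(sq[0]+sq[2])/2,np.linalg.norm(np.diff(sq,axis=0),axis=1))
# lids: corner order TL(-x,-y) TR(-x,+y) BR(+x,+y) BL(+x,-y)
L={'right_bay3':[px(p,3.8,45,165) for p in[(130,77),(575,102),(535,547),(75,523)]],
'mid_bay2':[px((613,107),3.8,45,165),px((270,132),3.8,250,165),px((252,577),3.8,250,165),px((580,550),3.8,45,165)],
'left_bay1':[px(p,3.8,250,165) for p in[(315,137),(748,163),(298,578)]]}
S=76
def lidpts(q):
    x,y,z,yaw=q
    M=R.from_euler('ZY',[yaw,-0.45]).as_matrix()
    return np.array([x,y,z])+np.array([[-S,-S,20],[-S,S,20],[S,S,20],[S,-S,20]])@M.T
for n,uv in L.items():
    uv=np.array(uv)
    sel=[0,1,2,3] if len(uv)==4 else [0,1,3]
    r=least_squares(lambda q:(proj(c,lidpts(q))[sel]-uv).ravel(),[650,0,60,0])
    print(n,r.x.round(3),'yawdeg',np.degrees(r.x[3]).round(2),r.fun.round(2))
E
python3 m1.py
```

```text
[[ 361.1 -240.4   85. ]
 [ 360.7 -104.3   85. ]
 [ 496.  -104.1   85. ]
 [ 496.5 -239.7   85. ]]
centre [ 428.55766074 -172.10577202   85.        ] sides [np.float64(135.4), np.float64(136.2), np.float64(135.3), np.float64(135.6)] yaw [np.float64(0.18), np.float64(0.22)] [np.float64(0.32), np.float64(0.09)]
sq [[ 336.1  -68.4    0. ]
 [ 535.   -80.7    0. ]
 [ 523.  -279.6    0. ]] centre [ 429.5799261  -174.00131192    0.        ] [199.29433188 199.2154597 ]
right_bay3 [ 6.19969e+02 -2.27582e+02  5.98270e+01 -6.30000e-02] yawdeg -3.62 [ 0.41 -0.56 -0.64 -0.15 -0.07  0.44  0.28  0.25]
mid_bay2 [ 6.31524e+02 -6.14180e+01  5.87300e+01 -6.20000e-02] yawdeg -3.53 [ 0.45 -0.2  -0.1  -0.07 -0.17 -0.31 -0.17  0.56]
left_bay1 [ 6.42168e+02  1.06298e+02  6.00130e+01 -6.80000e-02] yawdeg -3.88 [ 0.54 -0.5  -0.58 -0.06  0.04  0.54]
```

```bash
cat > ov.py <<'E'
from h import *
from m1 import rim,lidpts,sq
for n,b,k in(('side',(235,150,160,130),5),('scene',(140,160,230,210),3.4)):
    c=cal(n);a=cv2.imread(f'pics/{n}0.png');x0,y0,w,h=b
    im=cv2.resize(a[y0:y0+h,x0:x0+w],None,fx=k,fy=k,interpolation=cv2.INTER_CUBIC)
    def poly(P):
        q=((proj(c,P)-[x0,y0]+.5)*k-.5);cv2.polylines(im,[np.int32(q*16)],True,(0,255,0),1,cv2.LINE_AA,4)
    poly(rim)
    for q in([619.97,-227.6,59.8,-.0637],[631.5,-61.4,58.7,-.0637],[642.2,106.3,60,-.0637]):poly(lidpts(q))
    s4=np.vstack([sq,[sq[0]+sq[2]-sq[1]]]);poly(s4)
    cv2.imwrite(f'pics/ov_{n}.png',im)
E
python3 ov.py >/dev/null
```

```text
(no output)
```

View pics/ov_side.png

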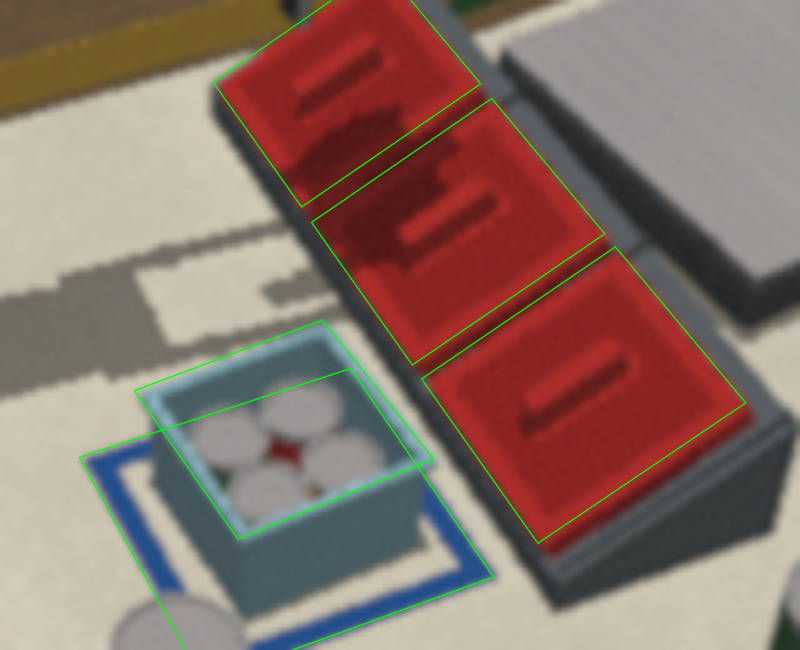

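View pics/ov_scene.png

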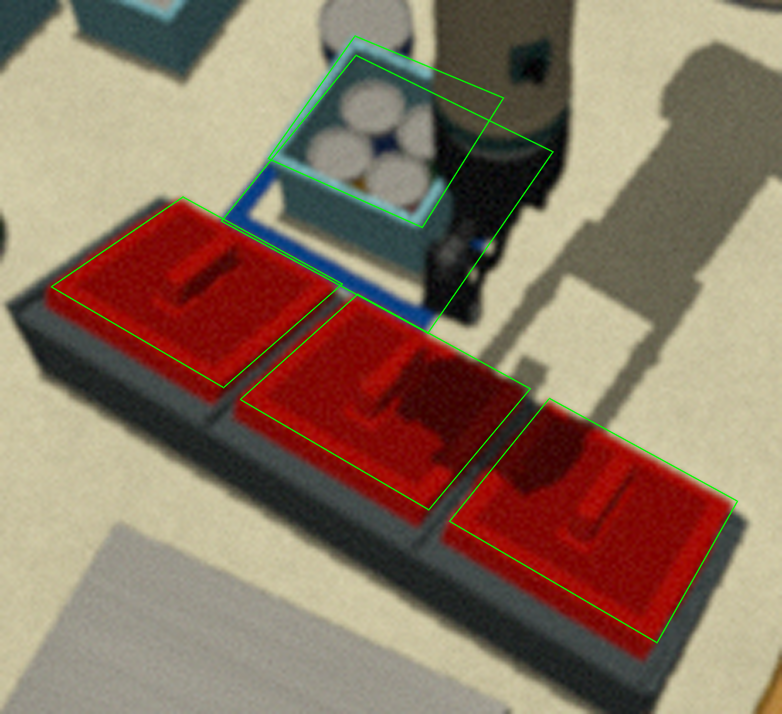

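```bash
python3 - <<'E'
from m1 import *
print('---')
M=R.from_euler('ZY',[np.radians(-3.65),-.45]).as_matrix();print(M)
for n,q in dict(b3=[619.97,-227.6,59.8],b2=[631.5,-61.4,59],b1=[642.2,106.3,60]).items():
    P=np.array(q)+np.array([[-35,-9,48],[-35,9,48],[35,9,48],[35,-9,48]])@M.T
    print(n,proj(c,P).round(1).tolist(),'tcp25',np.array(q)+25*M[:,2],'tcp105',np.array(q)+115*M[:,2])
s=manip.sense();print(s['ee_pos'],R.from_rotvec(s['eef_rot']).as_matrix().round(3))
w=cv2.imread('pics/w2.png');crop(w,100,190,320,110,2.4,'pics/e1.png')
E
```

```text
[[ 361.1 -240.4   85. ]
 [ 360.7 -104.3   85. ]
 [ 496.  -104.1   85. ]
 [ 496.5 -239.7   85. ]]
centre [ 428.55766074 -172.10577202   85.        ] sides [np.float64(135.4), np.float64(136.2), np.float64(135.3), np.float64(135.6)] yaw [np.float64(0.18), np.float64(0.22)] [np.float64(0.32), np.float64(0.09)]
sq [[ 336.1  -68.4    0. ]
 [ 535.   -80.7    0. ]
 [ 523.  -279.6    0. ]] centre [ 429.5799261  -174.00131192    0.        ] [199.29433188 199.2154597 ]
right_bay3 [ 6.19969e+02 -2.27582e+02  5.98270e+01 -6.30000e-02] yawdeg -3.62 [ 0.41 -0.56 -0.64 -0.15 -0.07  0.44  0.28  0.25]
mid_bay2 [ 6.31524e+02 -6.14180e+01  5.87300e+01 -6.20000e-02] yawdeg -3.53 [ 0.45 -0.2  -0.1  -0.07 -0.17 -0.31 -0.17  0.56]
left_bay1 [ 6.42168e+02  1.06298e+02  6.00130e+01 -6.80000e-02] yawdeg -3.88 [ 0.54 -0.5  -0.58 -0.06  0.04  0.54]
---
[[ 0.89862059  0.06366144 -0.43408323]
 [-0.05732376  0.99797155  0.02769053]
 [ 0.43496553  0.          0.9004471 ]]
b3 [[119.0, 216.0], [133.7, 216.9], [127.7, 274.4], [112.7, 273.6]] tcp25 [ 609.11791926 -226.90773671   82.31117756] tcp105 [ 570.05042858 -224.41558888  163.35141677]
b2 [[254.4, 224.5], [268.9, 225.3], [265.4, 282.5], [250.7, 281.6]] tcp25 [620.64791926 -60.70773671  81.51117756] tcp105 [581.58042858 -58.21558888 162.55141677]
b1 [[388.9, 232.7], [403.2, 233.6], [402.3, 290.5], [387.7, 289.7]] tcp25 [631.34791926 106.99226329  82.51117756] tcp105 [592.28042858 109.48441112 163.55141677]
[494.9094891  -40.01839368 381.24866978] [[-1.     0.002 -0.   ]
 [ 0.002  1.     0.   ]
 [ 0.     0.    -1.   ]]
```

View pics/e1.png

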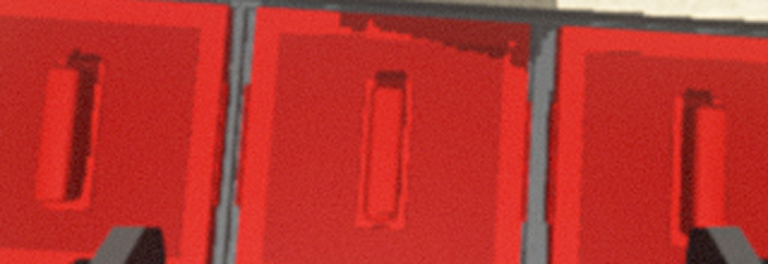

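Emit:
carry_out([
  {"dx": 0.0145, "dy": -0.003, "dz": -0.0365, "wx": 0, "wy": 0, "wz": -3.65, "jaw": 0.06},
  {"dx": 0.0145, "dy": -0.003, "dz": -0.0365, "wx": -0.41, "wy": -6.44, "wz": 0, "jaw": 0.06},
  {"dx": 0.0145, "dy": -0.003, "dz": -0.0365, "wx": -0.41, "wy": -6.44, "wz": 0, "jaw": 0.06},
  {"dx": 0.0145, "dy": -0.003, "dz": -0.0365, "wx": -0.41, "wy": -6.44, "wz": 0, "jaw": 0.06},
  {"dx": 0.0145, "dy": -0.003, "dz": -0.0365, "wx": -0.41, "wy": -6.44, "wz": 0, "jaw": 0.06},
  {"dx": 0.0142, "dy": -0.0032, "dz": -0.0362, "wx": 0, "wy": 0, "wz": 0, "jaw": 0.06},
  {"dx": 0, "dy": 0, "dz": 0, "wx": 0, "wy": 0, "wz": 0, "jaw": 0.06},
])

```text
time_s: 2.2
ee_pos: [576.7, -56.5, 162.2]
eef_rot: [0.088, 2.718, -0.013]
wrist_force: [0.6, 0.0, -1.5]
grip_width: 59.7
```

```bash
python3 - <<'E'
from h import *
c=cal('wrist');np.savez('w3.npz',**c);a=manip.camera('wrist');cv2.imwrite('pics/w3.png',a)
s=manip.sense();print(s['ee_pos'],R.from_rotvec(s['eef_rot']).as_matrix().round(3).tolist(),s['time_s'])
E
```

```text
[578.89790894 -57.01563078 165.57739497] [[-0.908, 0.063, 0.414], [0.059, 0.998, -0.024], [-0.415, 0.003, -0.91]] 2.25
```

View pics/w3.png

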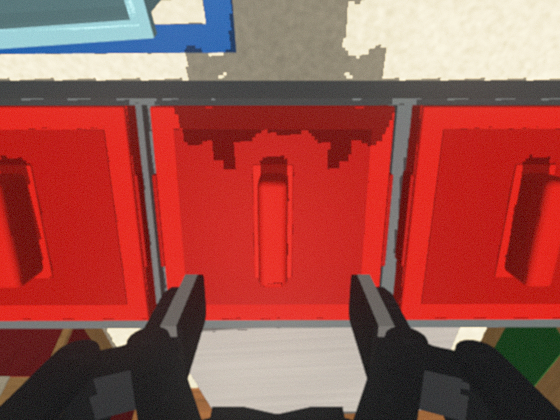

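Emit:
carry_out([
  {"dx": 0.0104, "dy": -0.0009, "dz": -0.021, "wx": 0, "wy": -1.3, "wz": 0, "jaw": 0.06},
  {"dx": 0.0104, "dy": -0.0009, "dz": -0.021, "wx": 0, "wy": 0, "wz": 0, "jaw": 0.06},
  {"dx": 0.0104, "dy": -0.0009, "dz": -0.018, "wx": 0, "wy": 0, "wz": 0, "jaw": 0.06},
  {"dx": 0.0075, "dy": -0.0009, "dz": -0.014, "wx": 0, "wy": 0, "wz": 0, "jaw": 0.06},
  {"dx": 0, "dy": 0, "dz": 0, "wx": 0, "wy": 0, "wz": 0, "jaw": 0.06},
  {"dx": 0, "dy": 0, "dz": 0, "wx": 0, "wy": 0, "wz": 0, "jaw": 0.06},
])

```text
time_s: 2.85
ee_pos: [620.3, -61.1, 95.9]
eef_rot: [0.084, 2.682, -0.016]
wrist_force: [0.4, -0.4, 0.3]
grip_width: 59.9
```

```bash
cat > st.py <<'E'
from h import *
s=manip.sense();M=R.from_rotvec(s['eef_rot']).as_matrix();z=M[:,2]
print('pos',s['ee_pos'].round(1),'z',z.round(4),'tilt',np.degrees(np.arctan2(np.hypot(z[0],z[1]),-z[2])).round(2),'yaw',np.degrees(np.arctan2(-M[0,1],M[1,1])).round(2),'F',s['wrist_force'].round(1),'w',s['grip_width'].round(1),'t',round(s['time_s'],2),'j6',s['joints'].round(2))
E
python3 st.py
```

```text
Traceback (most recent call last):
  File "st.py", line 3, in <module>
    print('pos',s['ee_pos'].round(1),'z',z.round(4),'tilt',np.degrees(np.arctan2(np.hypot(z[0],z[1]),-z[2])).round(2),'yaw',np.degrees(np.arctan2(-M[0,1],M[1,1])).round(2),'F',s['wrist_force'].round(1),'w',s['grip_width'].round(1),'t',round(s['time_s'],2),'j6',s['joints'].round(2))
                                                                                                                                                                                                              ^^^^^^^^^^^^^^^^^^^^^
AttributeError: 'float' object has no attribute 'round'
```

```bash
sed -i "s/s\['grip_width'\].round(1)/round(float(s['grip_width']),1)/" st.py; python3 st.py
```

```text
pos [620.3 -61.1  95.9] z [ 0.4421 -0.0252 -0.8966] tilt 26.29 yaw -3.56 F [ 0.4 -0.4  0.3] w 59.9 t 2.85 j6 [-0.26  0.28  1.99  0.22  0.42 -1.95]
```

Emit:
carry_out([
  {"dx": 0.0, "dy": 0.0004, "dz": -0.008, "wx": 0, "wy": 0.5, "wz": 0, "jaw": 0.06},
  {"dx": 0.0, "dy": 0, "dz": -0.006, "wx": 0, "wy": 0, "wz": 0, "jaw": 0.06},
  {"dx": 0.0, "dy": 0, "dz": 0, "wx": 0, "wy": 0, "wz": 0, "jaw": 0.06},
  {"dx": 0.0, "dy": 0, "dz": 0, "wx": 0, "wy": 0, "wz": 0, "jaw": 0.06},
])

```text
time_s: 3.25
ee_pos: [618.6, -60.4, 79.7]
eef_rot: [0.085, 2.693, -0.016]
wrist_force: [-0.4, -0.7, -0.7]
grip_width: 60.3
```

```bash
python3 st.py
```

```text
pos [618.6 -60.4  79.7] z [ 0.4315 -0.0248 -0.9018] tilt 25.61 yaw -3.57 F [-0.4 -0.7 -0.7] w 60.3 t 3.25 j6 [-0.26  0.31  2.01  0.23  0.4  -1.96]
```

Emit:
carry_out([
  {"dx": 0.002, "dy": 0, "dz": 0.001, "wx": 0, "wy": 0, "wz": 0, "jaw": 0.03},
  {"dx": 0.0, "dy": 0, "dz": 0, "wx": 0, "wy": 0, "wz": 0, "jaw": 0.01},
  {"dx": 0.0, "dy": 0, "dz": 0, "wx": 0, "wy": 0, "wz": 0, "jaw": 0.01},
  {"dx": 0.0, "dy": 0, "dz": 0, "wx": 0, "wy": 0, "wz": 0, "jaw": 0.01},
], squeeze=70)

```text
time_s: 3.65
ee_pos: [621.0, -60.5, 81.3]
eef_rot: [0.084, 2.692, -0.016]
wrist_force: [-1.6, 0.4, 3.2]
grip_width: 16.5
```

```bash
python3 st.py
```

```text
pos [621.  -60.5  81.3] z [ 0.4324 -0.025  -0.9013] tilt 25.67 yaw -3.56 F [-1.6  0.4  3.2] w 16.5 t 3.65 j6 [-0.26  0.31  2.    0.22  0.4  -1.95]
```

Emit:
carry_out([
  {"dx": -0.0195, "dy": 0.0012, "dz": 0.0405, "wx": 0, "wy": 0, "wz": 0, "jaw": 0.01},
  {"dx": -0.0195, "dy": 0.0012, "dz": 0.0405, "wx": 0, "wy": 0, "wz": 0, "jaw": 0.01},
  {"dx": -0.0255, "dy": -0.019, "dz": 0.025, "wx": 0.41, "wy": 6.4, "wz": 0, "jaw": 0.01},
  {"dx": -0.0255, "dy": -0.019, "dz": 0.015, "wx": 0.41, "wy": 6.4, "wz": 0, "jaw": 0.01},
  {"dx": -0.0255, "dy": -0.019, "dz": 0, "wx": 0.41, "wy": 6.4, "wz": 0, "jaw": 0.01},
  {"dx": -0.0255, "dy": -0.019, "dz": 0, "wx": 0.41, "wy": 6.4, "wz": 0, "jaw": 0.01},
  {"dx": -0.0255, "dy": -0.019, "dz": 0, "wx": 0, "wy": 0, "wz": 3.8, "jaw": 0.01},
  {"dx": -0.0255, "dy": -0.019, "dz": 0, "wx": 0, "wy": 0, "wz": 0, "jaw": 0.01},
])

```text
time_s: 4.45
ee_pos: [429.0, -172.7, 200.9]
eef_rot: [-0.008, 3.142, 0.005]
wrist_force: [0.4, -0.4, -1.9]
grip_width: 16.7
```

Emit:
carry_out([
  {"dx": 0.0, "dy": 0, "dz": 0, "wx": 0, "wy": 0, "wz": 0, "jaw": 0.01},
  {"dx": 0.0, "dy": 0, "dz": 0, "wx": 0, "wy": 0, "wz": 0, "jaw": 0.01},
])

```text
time_s: 4.65
ee_pos: [429.0, -172.0, 201.3]
eef_rot: [-0.002, 3.14, 0.005]
wrist_force: [0.5, 0.1, 0.7]
grip_width: 16.3
```

```bash
python3 st.py; python3 - <<'E'
from h import *
c=cal('wrist');np.savez('w4.npz',**c);a=manip.camera('wrist');cv2.imwrite('pics/w4.png',a);crop(a,0,0,560,420,1.42,'pics/w4b.png')
E
```

```text
pos [ 429.  -172.   201.3] z [ 0.0013  0.0032 -1.    ] tilt 0.2 yaw 0.08 F [0.5 0.1 0.7] w 16.3 t 4.65 j6 [-0.53  0.13  1.78  0.    1.24 -2.11]
```

View pics/w4b.png

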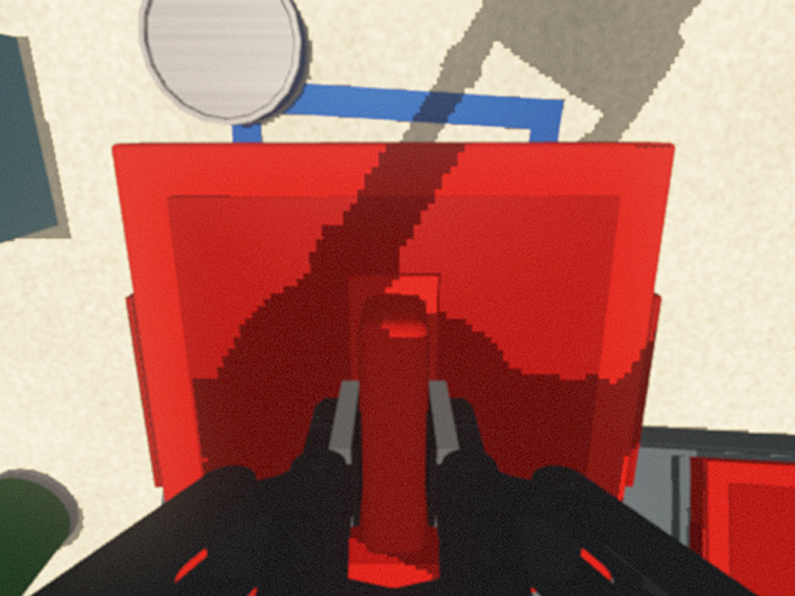

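```bash
python3 - <<'E'
from h import *
c=dict(np.load('w4.npz'));a=cv2.imread('pics/w4.png')
for z in(194,196,198):
    p=[onz(c,((u+.5)/1.42-.5,(v+.5)/1.42-.5),z) for u,v in((114,145),(673,145))];p=np.array(p)
    print(z,p.round(1),np.linalg.norm(p[1]-p[0]).round(1),'centre',(p.mean(0)+[76,0,0]).round(1))
crop(a,60,85,120,60,6,'pics/f1.png');crop(a,400,85,120,60,6,'pics/f2.png')
E
```

```text
194 [[ 353.6 -246.9  194. ]
 [ 353.5  -95.1  194. ]] 151.8 centre [ 429.6 -171.   194. ]
196 [[ 353.5 -245.9  196. ]
 [ 353.4  -96.1  196. ]] 149.8 centre [ 429.5 -171.   196. ]
198 [[ 353.4 -244.9  198. ]
 [ 353.3  -97.1  198. ]] 147.8 centre [ 429.4 -171.   198. ]
```

View pics/f1.png

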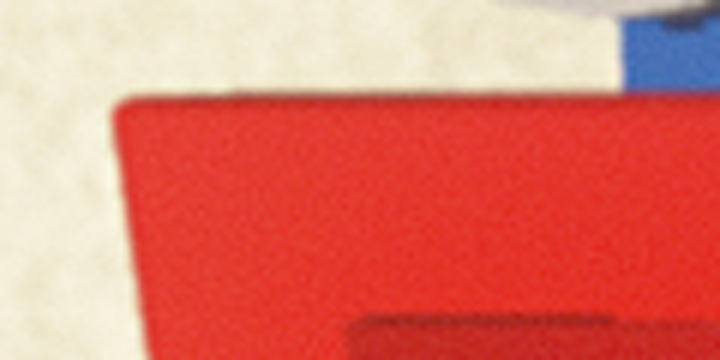

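View pics/f2.png

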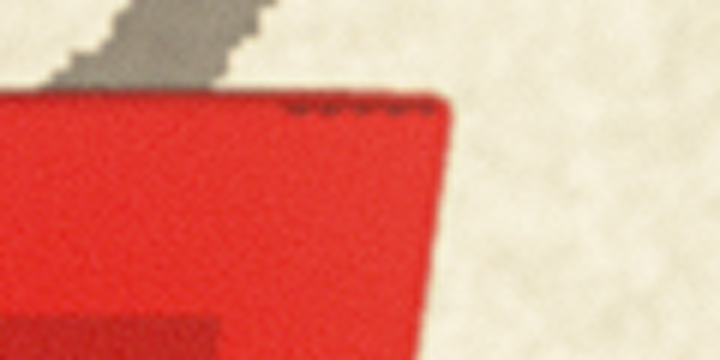

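Emit:
carry_out([
  {"dx": -0.001, "dy": -0.001, "dz": -0.035, "wx": 0, "wy": 0, "wz": 0, "jaw": 0.01},
  {"dx": 0.0, "dy": 0, "dz": -0.03, "wx": 0, "wy": 0, "wz": 0, "jaw": 0.01},
  {"dx": 0.0, "dy": 0, "dz": -0.012, "wx": 0, "wy": 0, "wz": 0, "jaw": 0.01},
  {"dx": 0.0, "dy": 0, "dz": -0.005, "wx": 0, "wy": 0, "wz": 0, "jaw": 0.01},
  {"dx": 0.0, "dy": 0, "dz": -0.003, "wx": 0, "wy": 0, "wz": 0, "jaw": 0.01},
  {"dx": 0.0, "dy": 0, "dz": -0.003, "wx": 0, "wy": 0, "wz": 0, "jaw": 0.01},
  {"dx": 0.0, "dy": 0, "dz": -0.002, "wx": 0, "wy": 0, "wz": 0, "jaw": 0.01},
])

```text
time_s: 5.4
ee_pos: [429.0, -173.0, 112.0]
eef_rot: [-0.005, 3.139, 0.003]
wrist_force: [-0.1, -0.3, -0.8]
grip_width: 16.6
```

```bash
python3 st.py
```

```text
pos [ 429. -173.  112.] z [ 0.0023  0.0021 -1.    ] tilt 0.18 yaw 0.2 F [-0.1 -0.3 -0.8] w 16.6 t 5.4 j6 [-0.54  0.21  1.92  0.    1.01 -2.11]
```

Emit:
carry_out([
  {"dx": -0.0003, "dy": 0.0005, "dz": -0.002, "wx": 0, "wy": 0, "wz": 0, "jaw": 0.01},
  {"dx": 0.0, "dy": 0, "dz": -0.002, "wx": 0, "wy": 0, "wz": 0, "jaw": 0.01},
  {"dx": 0.0, "dy": 0, "dz": 0, "wx": 0, "wy": 0, "wz": 0, "jaw": 0.01},
])

```text
time_s: 5.7
ee_pos: [427.9, -172.5, 107.5]
eef_rot: [-0.005, 3.141, 0.004]
wrist_force: [0.0, -0.2, 0.1]
grip_width: 16.7
```

```bash
python3 st.py
```

```text
pos [ 427.9 -172.5  107.5] z [ 0.001   0.0025 -1.    ] tilt 0.16 yaw 0.18 F [ 0.  -0.2  0.1] w 16.7 t 5.7 j6 [-0.54  0.22  1.93  0.    1.   -2.11]
```

Emit:
carry_out([
  {"dx": 0, "dy": 0, "dz": -0.002, "wx": 0, "wy": 0, "wz": 0, "jaw": 0.01},
  {"dx": 0.0, "dy": 0, "dz": -0.001, "wx": 0, "wy": 0, "wz": 0, "jaw": 0.01},
  {"dx": 0.0, "dy": 0, "dz": 0, "wx": 0, "wy": 0, "wz": 0, "jaw": 0.01},
])

```text
time_s: 6.0
ee_pos: [428.3, -172.9, 104.8]
eef_rot: [-0.005, 3.14, 0.003]
wrist_force: [0.4, -1.6, 1.7]
grip_width: 16.6
```

Emit:
carry_out([
  {"dx": 0, "dy": 0, "dz": -0.002, "wx": 0, "wy": 0, "wz": 0, "jaw": 0.01},
  {"dx": 0.0, "dy": 0, "dz": 0, "wx": 0, "wy": 0, "wz": 0, "jaw": 0.01},
])

```text
time_s: 6.2
ee_pos: [428.5, -172.8, 102.8]
eef_rot: [-0.005, 3.14, 0.003]
wrist_force: [0.3, -0.7, 3.3]
grip_width: 17.2
```

```bash
python3 st.py
```

```text
pos [ 428.5 -172.8  102.8] z [ 0.002  0.002 -1.   ] tilt 0.16 yaw 0.18 F [ 0.3 -0.7  3.3] w 17.2 t 6.2 j6 [-0.54  0.22  1.94  0.    0.98 -2.11]
```

Emit:
carry_out([
  {"dx": 0, "dy": 0, "dz": -0.002, "wx": 0, "wy": 0, "wz": 0, "jaw": 0.01},
  {"dx": 0.0, "dy": 0, "dz": 0, "wx": 0, "wy": 0, "wz": 0, "jaw": 0.01},
])

```text
time_s: 6.4
ee_pos: [428.5, -172.7, 100.4]
eef_rot: [-0.005, 3.139, 0.003]
wrist_force: [0.4, -1.4, 1.4]
grip_width: 16.6
```

Emit:
carry_out([
  {"dx": 0, "dy": 0, "dz": -0.002, "wx": 0, "wy": 0, "wz": 0, "jaw": 0.01},
  {"dx": 0.0, "dy": 0, "dz": 0, "wx": 0, "wy": 0, "wz": 0, "jaw": 0.01},
])

```text
time_s: 6.6
ee_pos: [428.3, -172.6, 98.2]
eef_rot: [-0.004, 3.14, 0.004]
wrist_force: [2.0, -1.9, 0.3]
grip_width: 16.3
```

```bash
python3 st.py
```

```text
pos [ 428.3 -172.6   98.2] z [ 0.0014  0.0026 -1.    ] tilt 0.17 yaw 0.16 F [ 2.  -1.9  0.3] w 16.3 t 6.6 j6 [-0.54  0.23  1.94  0.    0.97 -2.11]
```

Emit:
carry_out([
  {"dx": 0, "dy": 0.0003, "dz": -0.002, "wx": 0, "wy": 0, "wz": 0, "jaw": 0.01},
  {"dx": 0.0, "dy": 0, "dz": 0, "wx": 0, "wy": 0, "wz": 0, "jaw": 0.01},
])

```text
time_s: 6.8
ee_pos: [427.9, -172.2, 96.2]
eef_rot: [-0.005, 3.141, 0.004]
wrist_force: [1.2, -3.0, 0.8]
grip_width: 16.5
```

Emit:
carry_out([
  {"dx": 0, "dy": 0, "dz": -0.002, "wx": 0, "wy": 0, "wz": 0, "jaw": 0.01},
  {"dx": 0.0, "dy": 0, "dz": 0, "wx": 0, "wy": 0, "wz": 0, "jaw": 0.01},
])

```text
time_s: 7.0
ee_pos: [427.5, -171.9, 94.2]
eef_rot: [0.005, -3.141, -0.005]
wrist_force: [1.0, -1.6, 2.2]
grip_width: 16.7
```

```bash
python3 st.py; python3 - <<'E'
from h import *
a=manip.camera('side');cv2.imwrite('pics/s5.png',a);crop(a,220,170,160,130,5,'pics/s5b.png')
E
```

```text
pos [ 427.5 -171.9   94.2] z [-3.0e-04  3.2e-03 -1.0e+00] tilt 0.19 yaw 0.2 F [ 1.  -1.6  2.2] w 16.7 t 7.0 j6 [-0.54  0.23  1.95  0.    0.96 -2.11]
```

View pics/s5b.png

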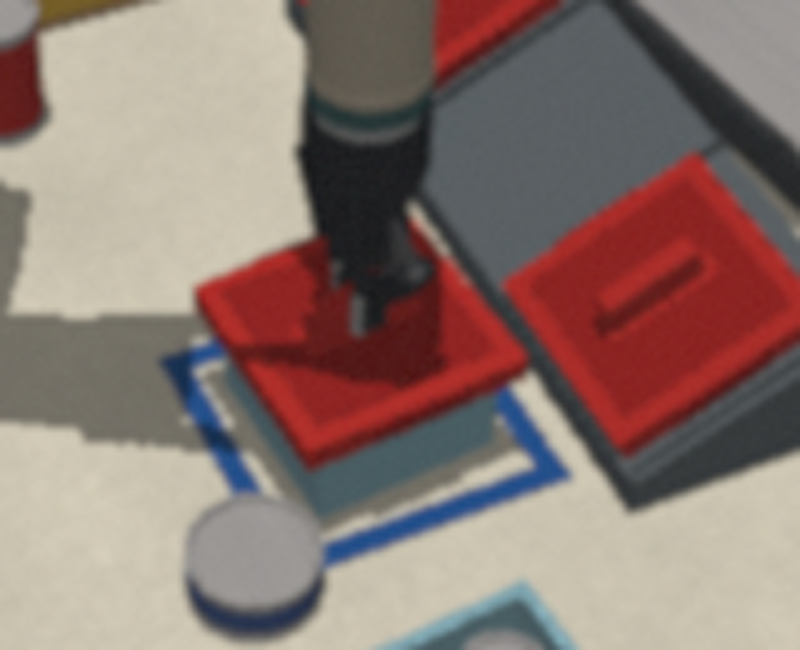

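Emit:
carry_out([
  {"dx": 0, "dy": 0, "dz": -0.002, "wx": 0, "wy": 0, "wz": 0, "jaw": 0.01},
  {"dx": 0.0, "dy": 0, "dz": 0, "wx": 0, "wy": 0, "wz": 0, "jaw": 0.01},
])

```text
time_s: 7.25
ee_pos: [429.1, -171.9, 93.3]
eef_rot: [-0.005, 3.138, 0.005]
wrist_force: [2.7, 0.4, 8.2]
grip_width: 16.6
```

Emit:
carry_out([
  {"dx": 0, "dy": 0, "dz": -0.001, "wx": 0, "wy": 0, "wz": 0, "jaw": 0.01},
  {"dx": 0.0, "dy": 0, "dz": 0, "wx": 0, "wy": 0, "wz": 0, "jaw": 0.01},
])

```text
time_s: 7.45
ee_pos: [429.9, -171.9, 92.9]
eef_rot: [-0.004, 3.136, 0.004]
wrist_force: [3.8, 1.0, 11.3]
grip_width: 16.5
```

```bash
python3 st.py
```

```text
pos [ 429.9 -171.9   92.9] z [ 0.0051  0.0028 -1.    ] tilt 0.34 yaw 0.15 F [ 3.8  1.  11.3] w 16.5 t 7.45 j6 [-0.53  0.24  1.95  0.01  0.95 -2.11]
```

Emit:
carry_out([
  {"dx": 0, "dy": 0, "dz": -0.002, "wx": 0, "wy": 0, "wz": 0, "jaw": 0.01},
  {"dx": 0.0, "dy": 0, "dz": 0, "wx": 0, "wy": 0, "wz": 0, "jaw": 0.01},
])

```text
time_s: 7.65
ee_pos: [430.0, -171.9, 92.8]
eef_rot: [-0.004, 3.136, 0.004]
wrist_force: [-0.7, 2.9, 26.1]
grip_width: 16.8
```

Emit:
carry_out([
  {"dx": 0, "dy": 0, "dz": -0.002, "wx": 0, "wy": 0, "wz": 0, "jaw": 0.01},
  {"dx": 0.0, "dy": 0, "dz": 0, "wx": 0, "wy": 0, "wz": 0, "jaw": 0.01},
])

```text
time_s: 7.85
ee_pos: [430.0, -172.0, 92.8]
eef_rot: [-0.004, 3.135, 0.003]
wrist_force: [-4.4, 4.6, 41.9]
grip_width: 16.8
```

```bash
python3 st.py
```

```text
pos [ 430.  -172.    92.8] z [ 0.0063  0.0019 -1.    ] tilt 0.38 yaw 0.16 F [-4.4  4.6 41.9] w 16.8 t 7.85 j6 [-0.53  0.23  1.95  0.01  0.95 -2.11]
```

Emit:
carry_out([
  {"dx": 0, "dy": 0, "dz": 0.005, "wx": 0, "wy": 0, "wz": 0, "jaw": 0.01},
  {"dx": 0.0, "dy": 0, "dz": 0.002, "wx": 0, "wy": 0, "wz": 0, "jaw": 0.01},
  {"dx": 0.0, "dy": 0, "dz": 0.003, "wx": 0, "wy": 0, "wz": 0, "jaw": 0.01},
  {"dx": 0.0, "dy": 0, "dz": 0.004, "wx": 0, "wy": 0, "wz": 0, "jaw": 0.01},
  {"dx": 0.0, "dy": 0, "dz": 0.004, "wx": 0, "wy": 0, "wz": 0, "jaw": 0.01},
  {"dx": 0.0, "dy": 0, "dz": 0, "wx": 0, "wy": 0, "wz": 0, "jaw": 0.01},
  {"dx": 0.0, "dy": 0, "dz": 0, "wx": 0, "wy": 0, "wz": 0, "jaw": 0.01},
], squeeze=100)

```text
time_s: 8.55
ee_pos: [427.8, -172.0, 105.3]
eef_rot: [-0.005, 3.141, 0.005]
wrist_force: [0.3, -1.4, -3.8]
grip_width: 16.3
```

```bash
python3 st.py; python3 - <<'E'
from h import *
a=manip.camera('side');cv2.imwrite('pics/s6.png',a);crop(a,220,170,160,130,5,'pics/s6b.png')
E
```

```text
pos [ 427.8 -172.   105.3] z [ 5.0e-04  3.1e-03 -1.0e+00] tilt 0.18 yaw 0.17 F [ 0.3 -1.4 -3.8] w 16.3 t 8.55 j6 [-0.54  0.22  1.93  0.    0.99 -2.11]
```

View pics/s6b.png

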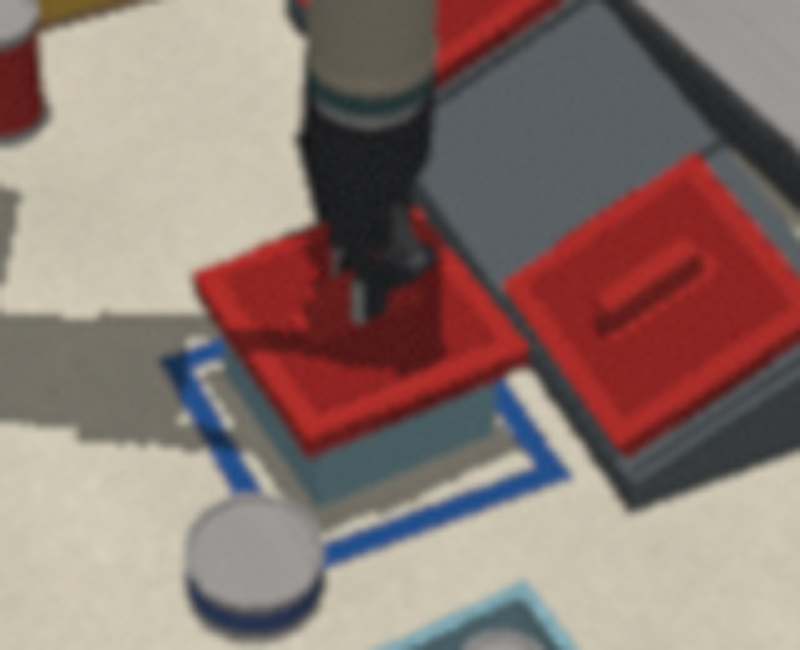

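```bash
python3 - <<'E'
from h import *
sc=cal('scene');si=cal('side')
a=cv2.imread('pics/scene0.png');b=cv2.imread('pics/side0.png')
for n,p,q in(('A',(430.4,233.5),(209,154.5)),('B',(554.3,289.6),(186,112.5))):
    print(n,onz(sc,p,125).round(1),onz(si,q,125).round(1))
crop(a,340,220,220,200,3.5,'pics/g1.png');crop(b,170,80,180,120,4.4,'pics/g2.png')
E
```

```text
A [347.1 278.  125. ] [338.8 268.3 125. ]
B [360.  569.8 125. ] [359.4 563.3 125. ]
```

View pics/g1.png

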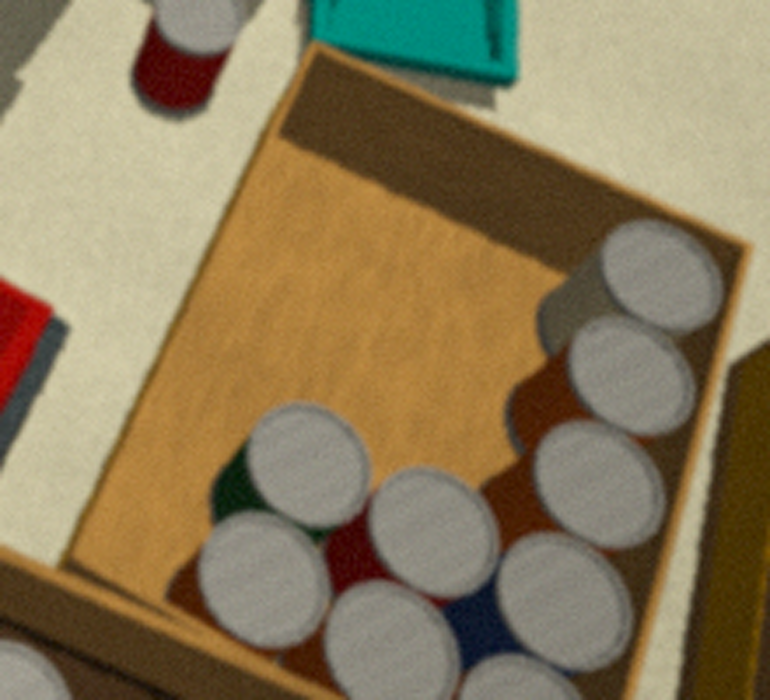

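View pics/g2.png

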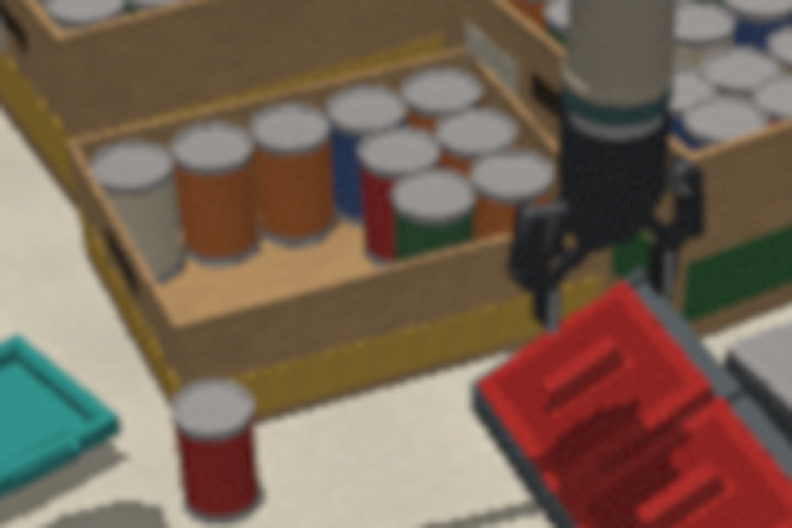

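```bash
python3 - <<'E'
from h import *
from scipy.optimize import least_squares
sc=cal('scene');si=cal('side')
P=lambda x,y,k,x0,y0:np.array([(x+.5)/k-.5+x0,(y+.5)/k-.5+y0])
obs=[(sc,P(318,42,3.5,340,220),(-200,-150,125)),(sc,P(750,245,3.5,340,220),(-200,150,125)),(si,P(176,329,4.4,170,80),(-200,-150,125)),(si,P(70,143,4.4,170,80),(-200,150,125)),(sc,P(280,135,3.5,340,220),(-195,-145,5)),(si,P(158,278,4.4,170,80),None)]
obs=[o for o in obs if o[2] is not None]
e=P(68,565,3.5,340,220);print('edgept',onz(sc,e,125))
def f(q):
    M=R.from_euler('z',q[2]).as_matrix();r=[]
    for c,uv,l in obs:r+=list(proj(c,np.array([q[0],q[1],0])+M@np.array(l))[0]-uv)
    return r
r=least_squares(f,[550,430,-.05]);print(r.x,np.degrees(r.x[2]),np.array(r.fun).reshape(-1,2).round(1).tolist())
x,y,t=r.x
cs=np.array([x,y])+np.array([[np.cos(t),-np.sin(t)],[np.sin(t),np.cos(t)]])@[-78,-39.5];print('space',cs)
M=R.from_euler('z',t).as_matrix()
for nm,c,b,k in(('scene',sc,(340,170,220,250),2.4),('side',si,(120,70,230,150),3.4)):
    a=cv2.imread(f'pics/{nm}0.png');x0,y0,w,h=b
    im=cv2.resize(a[y0:y0+h,x0:x0+w],None,fx=k,fy=k,interpolation=cv2.INTER_CUBIC)
    for pts,col in(([(-200,-150,125),(200,-150,125),(200,150,125),(-200,150,125)],(0,255,0)),([(-195,-145,5),(39,-145,5),(39,66,5),(-195,66,5)],(255,0,255))):
        q=proj(c,np.array([x,y,0])+np.array(pts)@M.T);q=(q-[x0,y0]+.5)*k-.5
        cv2.polylines(im,[np.int32(q*16)],True,col,1,cv2.LINE_AA,4)
    cv2.imwrite(f'pics/oc_{nm}.png',im)
# soup tin
print('soup top scene',onz(sc,P(200,20,3.5,340,220),100),'side',onz(si,P(214,410,4.4,170,80),100))
print('soup base side',onz(si,P(220,505,4.4,170,80),0))
E
```

```text
edgept [745.97834895 251.70658167 125.        ]
[ 5.51147729e+02  4.12666388e+02 -5.55964838e-02] -3.1854438802495175 [[-1.2, -0.0], [2.1, 0.6], [-0.1, -1.1], [-0.3, -0.9], [-1.8, -1.6]]
space [471.07331563 377.56171133]
soup top scene [345.9016428  197.48034671 100.        ] side [338.52860387 188.19986615 100.        ]
soup base side [334.60306675 188.18715414   0.        ]
```

View pics/oc_scene.png

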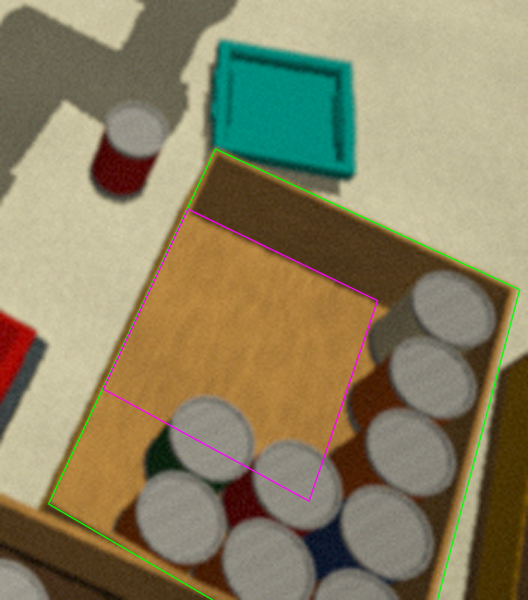

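View pics/oc_side.png

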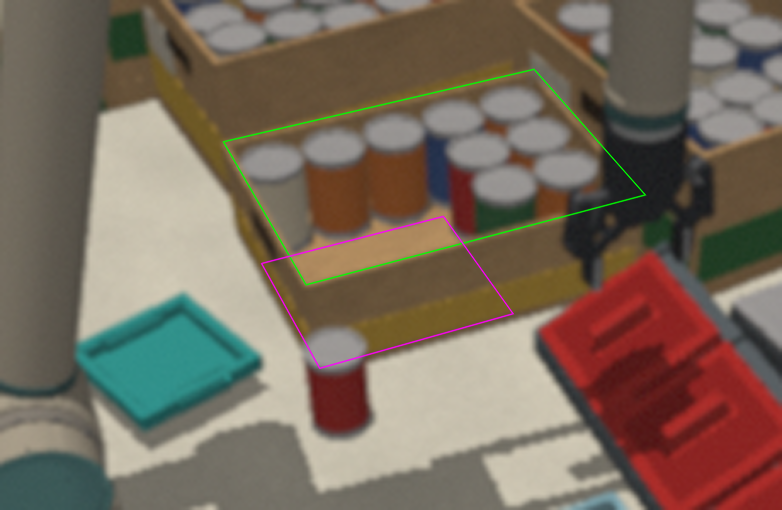

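Emit:
carry_out([
  {"dx": 0, "dy": 0, "dz": 0.01, "wx": 0, "wy": 0, "wz": 0, "jaw": 0.01},
  {"dx": 0.0, "dy": 0, "dz": 0.02, "wx": 0, "wy": 0, "wz": 0, "jaw": 0.01},
  {"dx": 0.0, "dy": 0, "dz": 0.03, "wx": 0, "wy": 0, "wz": 0, "jaw": 0.01},
  {"dx": 0.0, "dy": 0, "dz": 0.035, "wx": 0, "wy": 0, "wz": 0, "jaw": 0.01},
  {"dx": 0.0, "dy": 0, "dz": 0.035, "wx": 0, "wy": 0, "wz": 0, "jaw": 0.01},
  {"dx": 0.0, "dy": 0, "dz": 0.025, "wx": 0, "wy": 0, "wz": 0, "jaw": 0.01},
  {"dx": 0.0, "dy": 0, "dz": 0.01, "wx": 0, "wy": 0, "wz": 0, "jaw": 0.01},
])

```text
time_s: 9.3
ee_pos: [429.0, -172.7, 273.8]
eef_rot: [-0.005, 3.136, -0.0]
wrist_force: [0.0, 0.0, -3.3]
grip_width: 16.3
```

```bash
python3 st.py; python3 - <<'E'
from h import *
a=manip.camera('side');cv2.imwrite('pics/s7.png',a);crop(a,180,90,230,190,3.4,'pics/s7b.png')
E
```

```text
pos [ 429.  -172.7  273.8] z [ 5.9e-03 -1.0e-04 -1.0e+00] tilt 0.34 yaw 0.18 F [ 0.   0.  -3.3] w 16.3 t 9.3 j6 [-0.54  0.08  1.65  0.    1.41 -2.11]
```

View pics/s7b.png

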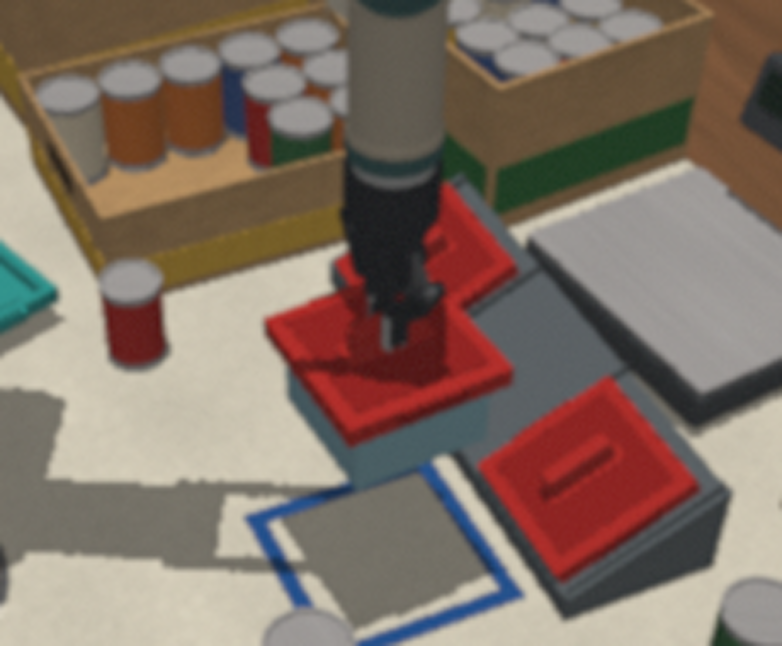

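Emit:
carry_out([
  {"dx": 0.002, "dy": 0.01, "dz": 0, "wx": 0, "wy": 0, "wz": 0, "jaw": 0.01},
  {"dx": 0.0026, "dy": 0.02, "dz": 0, "wx": 0, "wy": 0, "wz": -0.4, "jaw": 0.01},
  {"dx": 0.0026, "dy": 0.03, "dz": 0, "wx": 0, "wy": 0, "wz": -0.4, "jaw": 0.01},
  {"dx": 0.0026, "dy": 0.04, "dz": 0, "wx": 0, "wy": 0, "wz": -0.4, "jaw": 0.01},
  {"dx": 0.0026, "dy": 0.04, "dz": 0, "wx": 0, "wy": 0, "wz": -0.4, "jaw": 0.01},
  {"dx": 0.0026, "dy": 0.04, "dz": 0, "wx": 0, "wy": 0, "wz": -0.4, "jaw": 0.01},
  {"dx": 0.0026, "dy": 0.04, "dz": 0, "wx": 0, "wy": 0, "wz": -0.4, "jaw": 0.01},
  {"dx": 0.0026, "dy": 0.04, "dz": 0, "wx": 0, "wy": 0, "wz": -0.4, "jaw": 0.01},
])

```text
time_s: 10.15
ee_pos: [446.3, 90.2, 268.3]
eef_rot: [-0.072, -3.137, -0.005]
wrist_force: [0.9, -0.4, -3.7]
grip_width: 16.0
```

Emit:
carry_out([
  {"dx": 0.0026, "dy": 0.04, "dz": 0, "wx": 0, "wy": 0, "wz": -0.4, "jaw": 0.01},
  {"dx": 0.0026, "dy": 0.04, "dz": 0, "wx": 0, "wy": 0, "wz": -0.2, "jaw": 0.01},
  {"dx": 0.0026, "dy": 0.04, "dz": 0, "wx": 0, "wy": 0, "wz": 0, "jaw": 0.01},
  {"dx": 0.0026, "dy": 0.03, "dz": 0, "wx": 0, "wy": 0, "wz": 0, "jaw": 0.01},
  {"dx": 0.0026, "dy": 0.02, "dz": 0, "wx": 0, "wy": 0, "wz": 0, "jaw": 0.01},
  {"dx": 0.002, "dy": 0.01, "dz": 0, "wx": 0, "wy": 0, "wz": 0, "jaw": 0.01},
  {"dx": 0, "dy": 0, "dz": 0, "wx": 0, "wy": 0, "wz": 0, "jaw": 0.01},
])

```text
time_s: 10.85
ee_pos: [462.2, 268.9, 268.6]
eef_rot: [-0.085, -3.138, -0.003]
wrist_force: [-0.8, -0.2, -3.8]
grip_width: 16.3
```

```bash
python3 st.py; python3 - <<'E'
from h import *
c=cal('wrist');np.savez('w8.npz',**c)
a=manip.camera('wrist');cv2.imwrite('pics/w8.png',a)
E
```

```text
pos [462.2 268.9 268.6] z [-0.0023  0.0018 -1.    ] tilt 0.17 yaw -3.11 F [-0.8 -0.2 -3.8] w 16.3 t 10.85 j6 [ 0.4   0.2   1.52  0.    1.43 -1.12]
```

View pics/w8.png

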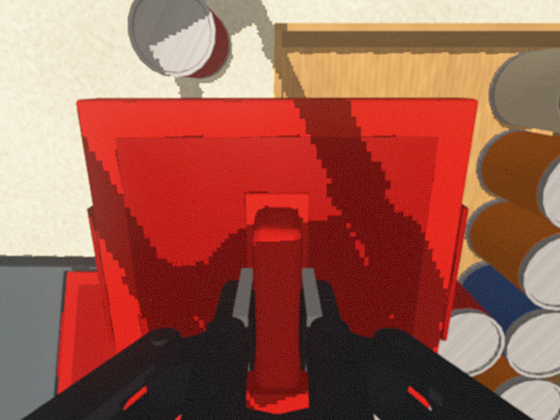

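```bash
python3 - <<'E'
from h import *
c=dict(np.load('w8.npz'))
A=onz(c,(277,25),125);print(A)
t=np.radians(-3.2);ct,st=np.cos(t),np.sin(t)
v=np.array([200-78,150-39.5]);print('space',A[0]+ct*v[0]-st*v[1],A[1]+st*v[0]+ct*v[1])
# tin tops z=115
print('tin right edge', onz(c,(483,165),5),onz(c,(490,90),5), 'tin front top-left',onz(c,(440,340),115))
E
```

```text
[341.68881792 276.71193466 125.        ]
space 469.666867455693 380.2294154932379
tin right edge [476.52955063 495.73454248   5.        ] [397.99162733 493.60368813   5.        ] tin front top-left [616.66724078 415.41667792 115.        ]
```

Emit:
carry_out([
  {"dx": 0.002, "dy": 0.02, "dz": 0, "wx": 0, "wy": 0, "wz": 0, "jaw": 0.01},
  {"dx": 0.002, "dy": 0.035, "dz": 0, "wx": 0, "wy": 0, "wz": 0, "jaw": 0.01},
  {"dx": 0.002, "dy": 0.035, "dz": 0, "wx": 0, "wy": 0, "wz": 0, "jaw": 0.01},
  {"dx": 0.002, "dy": 0.02, "dz": 0, "wx": 0, "wy": 0, "wz": 0, "jaw": 0.01},
  {"dx": 0, "dy": 0, "dz": 0, "wx": 0, "wy": 0, "wz": 0, "jaw": 0.01},
  {"dx": 0, "dy": 0, "dz": -0.01, "wx": 0, "wy": 0, "wz": 0, "jaw": 0.01},
  {"dx": 0, "dy": 0, "dz": -0.02, "wx": 0, "wy": 0, "wz": 0, "jaw": 0.01},
  {"dx": 0, "dy": 0, "dz": -0.01, "wx": 0, "wy": 0, "wz": 0, "jaw": 0.01},
])

```text
time_s: 11.7
ee_pos: [470.0, 375.3, 228.2]
eef_rot: [-0.091, -3.138, 0.001]
wrist_force: [-0.5, -0.2, -4.5]
grip_width: 16.1
```

```bash
python3 st.py; python3 - <<'E'
from h import *
c=cal('wrist');np.savez('w9.npz',**c)
a=manip.camera('wrist');cv2.imwrite('pics/w9.png',a)
a=manip.camera('scene');cv2.imwrite('pics/sc9.png',a);crop(a,340,170,220,250,2.4,'pics/sc9b.png')
E
```

```text
pos [470.  375.3 228.2] z [-2.5e-03 -4.0e-04 -1.0e+00] tilt 0.14 yaw -3.32 F [-0.5 -0.2 -4.5] w 16.1 t 11.7 j6 [ 0.56  0.32  1.45  0.    1.37 -0.96]
```

View pics/w9.png

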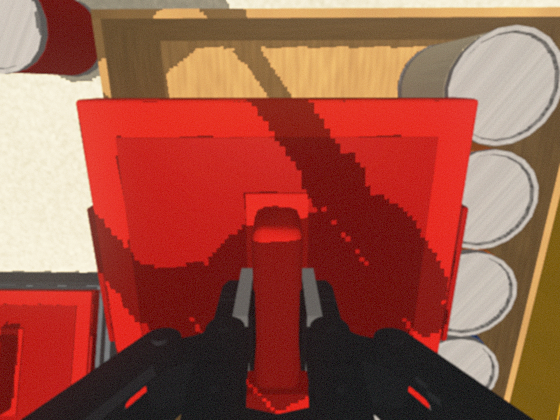

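View pics/sc9b.png

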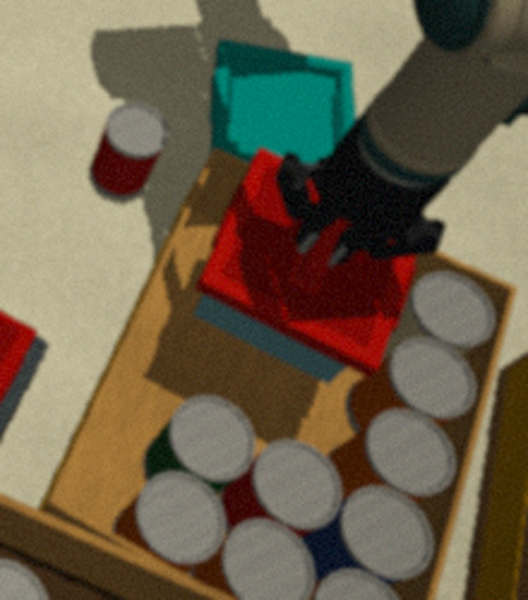

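```bash
python3 - <<'E'
from h import *
c=dict(np.load('w9.npz'))
for p,r in(((500,85),(558,85)),((490,198),(536,198)),((472,293),(516,293))):
    C=onz(c,p,115);E=onz(c,r,115);print('tin',C.round(0),'r',round(np.linalg.norm(E-C)),'left y',(C[1]-np.linalg.norm(E-C)).round(0))
print('A',onz(c,(95,12),125), 'wall in',onz(c,(106,60),125))
s=.0
for z in(221,219):
  p=np.array([onz(c,q,z) for q in((80,100),(474,100))]);print('lid',p.round(1))
E
```

```text
tin [397. 525. 115.] r 38 left y 488.0
tin [474. 528. 115.] r 33 left y 495.0
tin [550. 523. 115.] r 34 left y 489.0
A [341.83066769 276.61474625 125.        ] wall in [368.17997918 277.76946028 125.        ]
lid [[389.6 305.  221. ]
 [398.4 456.5 221. ]]
lid [[389.6 304.  219. ]
 [398.5 457.5 219. ]]
```

Emit:
carry_out([
  {"dx": 0, "dy": 0.003, "dz": -0.02, "wx": 0, "wy": 0, "wz": 0, "jaw": 0.01},
  {"dx": 0, "dy": 0, "dz": -0.03, "wx": 0, "wy": 0, "wz": 0, "jaw": 0.01},
  {"dx": 0, "dy": 0, "dz": -0.03, "wx": 0, "wy": 0, "wz": 0, "jaw": 0.01},
  {"dx": 0, "dy": 0, "dz": -0.02, "wx": 0, "wy": 0, "wz": 0, "jaw": 0.01},
  {"dx": 0, "dy": 0, "dz": -0.012, "wx": 0, "wy": 0, "wz": 0, "jaw": 0.01},
  {"dx": 0, "dy": 0, "dz": -0.006, "wx": 0, "wy": 0, "wz": 0, "jaw": 0.01},
  {"dx": 0, "dy": 0, "dz": -0.003, "wx": 0, "wy": 0, "wz": 0, "jaw": 0.01},
  {"dx": 0, "dy": 0, "dz": 0, "wx": 0, "wy": 0, "wz": 0, "jaw": 0.01},
])

```text
time_s: 12.6
ee_pos: [471.7, 381.2, 110.2]
eef_rot: [0.088, 3.138, 0.006]
wrist_force: [0.4, -0.6, -3.8]
grip_width: 15.9
```

```bash
python3 st.py
```

```text
pos [471.7 381.2 110.2] z [ 0.0022  0.0036 -1.    ] tilt 0.24 yaw -3.23 F [ 0.4 -0.6 -3.8] w 15.9 t 12.6 j6 [ 0.56  0.41  1.62  0.    1.11 -0.95]
```

Emit:
carry_out([
  {"dx": 0, "dy": 0, "dz": -0.004, "wx": 0, "wy": 0, "wz": 0, "jaw": 0.01},
  {"dx": 0, "dy": 0, "dz": -0.003, "wx": 0, "wy": 0, "wz": 0, "jaw": 0.01},
  {"dx": 0, "dy": 0, "dz": -0.002, "wx": 0, "wy": 0, "wz": 0, "jaw": 0.01},
  {"dx": 0, "dy": 0, "dz": 0, "wx": 0, "wy": 0, "wz": 0, "jaw": 0.01},
])

```text
time_s: 13.0
ee_pos: [470.9, 380.8, 100.2]
eef_rot: [0.088, 3.14, 0.004]
wrist_force: [0.1, 0.3, -3.7]
grip_width: 16.6
```

Emit:
carry_out([
  {"dx": 0, "dy": 0, "dz": -0.002, "wx": 0, "wy": 0, "wz": 0, "jaw": 0.01},
  {"dx": 0, "dy": 0, "dz": -0.001, "wx": 0, "wy": 0, "wz": 0, "jaw": 0.01},
  {"dx": 0, "dy": 0, "dz": 0, "wx": 0, "wy": 0, "wz": 0, "jaw": 0.01},
])

```text
time_s: 13.3
ee_pos: [471.6, 381.3, 98.2]
eef_rot: [0.088, 3.138, 0.006]
wrist_force: [0.5, 0.9, 0.8]
grip_width: 16.2
```

```bash
python3 st.py
```

```text
pos [471.6 381.3  98.2] z [ 0.0021  0.0036 -1.    ] tilt 0.24 yaw -3.22 F [0.5 0.9 0.8] w 16.2 t 13.3 j6 [ 0.56  0.42  1.64  0.    1.08 -0.95]
```

Emit:
carry_out([
  {"dx": 0, "dy": 0, "dz": -0.001, "wx": 0, "wy": 0, "wz": 0, "jaw": 0.01},
  {"dx": 0, "dy": 0, "dz": -0.001, "wx": 0, "wy": 0, "wz": 0, "jaw": 0.01},
  {"dx": 0, "dy": 0, "dz": 0, "wx": 0, "wy": 0, "wz": 0, "jaw": 0.01},
])

```text
time_s: 13.6
ee_pos: [471.8, 381.3, 98.0]
eef_rot: [0.088, 3.137, 0.007]
wrist_force: [-0.4, -1.1, 10.0]
grip_width: 16.2
```

```bash
python3 st.py
```

```text
pos [471.8 381.3  98. ] z [ 0.0034  0.0041 -1.    ] tilt 0.3 yaw -3.22 F [-0.4 -1.1 10. ] w 16.2 t 13.6 j6 [ 0.56  0.42  1.64  0.    1.08 -0.95]
```

Emit:
carry_out([
  {"dx": 0, "dy": 0, "dz": 0.001, "wx": 0, "wy": 0, "wz": 0, "jaw": 0.045},
  {"dx": 0, "dy": 0, "dz": 0.001, "wx": 0, "wy": 0, "wz": 0, "jaw": 0.045},
  {"dx": 0, "dy": 0, "dz": 0, "wx": 0, "wy": 0, "wz": 0, "jaw": 0.045},
  {"dx": 0, "dy": 0, "dz": 0.01, "wx": 0, "wy": 0, "wz": 0, "jaw": 0.045},
  {"dx": 0, "dy": 0, "dz": 0.03, "wx": 0, "wy": 0, "wz": 0, "jaw": 0.045},
  {"dx": 0, "dy": 0, "dz": 0.04, "wx": 0, "wy": 0, "wz": 0, "jaw": 0.045},
  {"dx": 0, "dy": 0, "dz": 0.05, "wx": 0, "wy": 0, "wz": 0, "jaw": 0.045},
  {"dx": 0, "dy": 0, "dz": 0.05, "wx": 0, "wy": 0, "wz": 0, "jaw": 0.045},
])

```text
time_s: 14.4
ee_pos: [470.8, 380.7, 279.5]
eef_rot: [0.088, 3.14, 0.004]
wrist_force: [1.7, 0.5, 0.1]
grip_width: 45.2
```

Emit:
carry_out([
  {"dx": -0.03, "dy": -0.03, "dz": 0.04, "wx": 0, "wy": 0, "wz": 0, "jaw": 0.045},
  {"dx": -0.03, "dy": -0.03, "dz": 0.04, "wx": 0, "wy": 0, "wz": 0, "jaw": 0.045},
  {"dx": 0, "dy": 0, "dz": 0, "wx": 0, "wy": 0, "wz": 0, "jaw": 0.045},
  {"dx": 0, "dy": 0, "dz": 0, "wx": 0, "wy": 0, "wz": 0, "jaw": 0.045},
])

```text
time_s: 14.8
ee_pos: [419.7, 329.5, 347.9]
eef_rot: [0.089, 3.136, 0.008]
wrist_force: [0.0, -0.2, 0.1]
grip_width: 45.4
```

```bash
python3 st.py; python3 - <<'E'
from h import *
c=cal('wrist');np.savez('w10.npz',**c)
a=manip.camera('wrist');cv2.imwrite('pics/w10.png',a)
a=manip.camera('scene');cv2.imwrite('pics/sc10.png',a)
a=manip.camera('side');cv2.imwrite('pics/si10.png',a)
E
```

```text
pos [419.7 329.5 347.9] z [ 0.0045  0.0051 -1.    ] tilt 0.39 yaw -3.24 F [ 0.  -0.2  0.1] w 45.4 t 14.8 j6 [ 0.53  0.17  1.37  0.    1.6  -0.98]
```

View pics/w10.png

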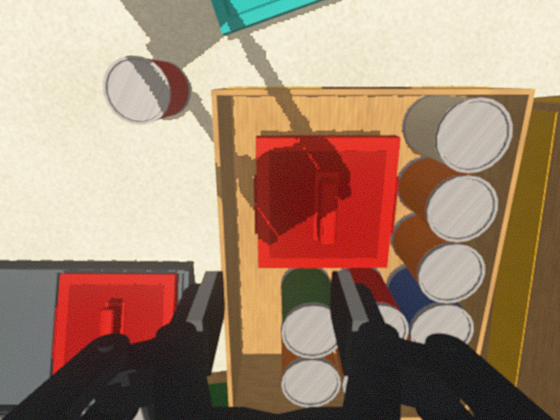

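View pics/sc10.png

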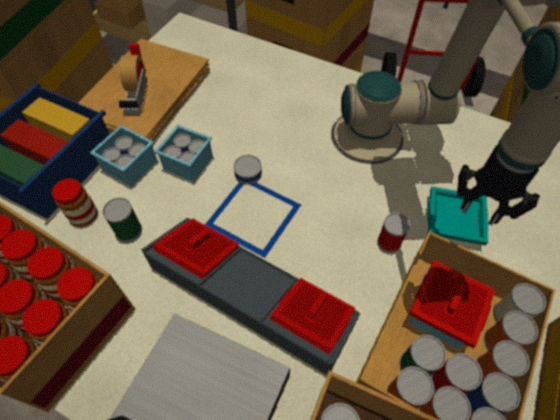

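View pics/si10.png

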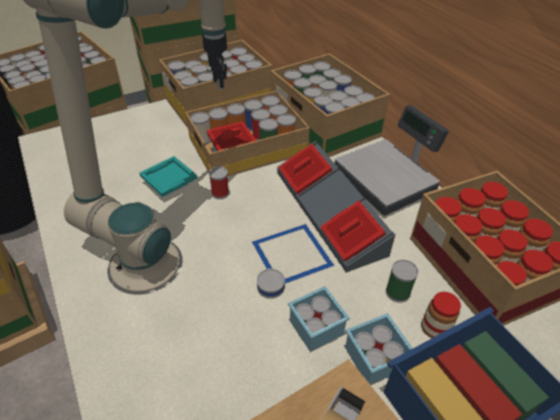

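```bash
python3 - <<'E'
from h import *
a=cv2.imread('pics/w10.png');crop(a,240,120,180,165,4,'pics/h1.png')
E
```

```text
(no output)
```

View pics/h1.png

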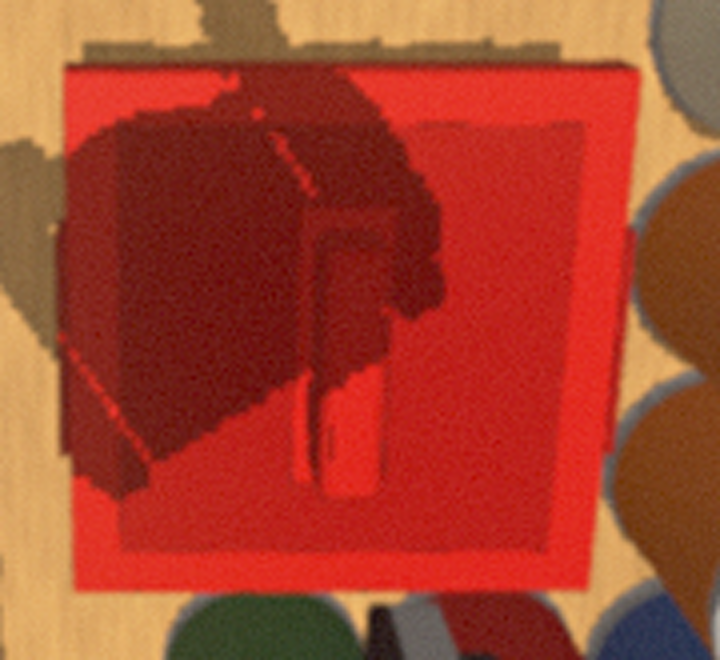

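```bash
python3 - <<'E'
from h import *
from scipy.optimize import least_squares
c=dict(np.load('w10.npz'))
uv=np.array([((x+.5)/4-.5+240,(y+.5)/4-.5+120) for x,y in((65,67),(639,70),(590,591),(75,591))])
def pts(q):return np.array(q[:3])+np.array([[-76,-76,0],[-76,76,0],[76,76,0],[76,-76,0]])@R.from_rotvec(q[3:]).as_matrix().T
r=least_squares(lambda q:(proj(c,pts(q))-uv).ravel(),[471,380,94,0,0,0]);print(r.x.round(3),r.fun.round(2))
f=lambda q:(proj(c,pts([q[0],q[1],q[2],0,0,q[3]]))-uv).ravel()
r=least_squares(f,[471,380,94,0]);print(r.x.round(3),r.fun.round(2))
# tubs / tins moved? compare images
for n in('scene','side'):
    d=cv2.absdiff(cv2.imread(f'pics/{n}0.png'),cv2.imread(f"pics/{'sc' if n=='scene' else 'si'}10.png")).max(2)
    for nm,b in dict(scene=dict(tubs=(90,120,125,70),bean=(100,195,45,50),soup=(375,210,38,45)),side=dict(tubs=(290,288,130,95),fish=(255,265,32,33),bean=(385,258,35,45),soup=(205,165,30,35)))[n].items():
        x,y,w,h=b;print(n,nm,(d[y:y+h,x:x+w]>45).mean().round(3))
E
```

```text
[ 4.71262e+02  3.82822e+02  9.00940e+01  7.00000e-03 -3.20000e-02
 -5.70000e-02] [ 0.22  0.33  0.04 -0.34 -0.06  0.1  -0.23 -0.08]
[ 4.71044e+02  3.82649e+02  9.19200e+01 -5.60000e-02] [-0.26  0.79  0.91 -0.15 -0.41 -0.55 -0.32 -0.17]
scene tubs 0.0
scene bean 0.0
scene soup 0.209
side tubs 0.0
side fish 0.058
side bean 0.0
side soup 0.126
```

```bash
python3 - <<'E'
from plant import manip
print(manip.hand_in())
E
```

```text
the job is handed in; nothing more can be done
None
```

I closed the tub from the taped square, carried it by the lid's grip to the carton, set it on the floor of the clear space, let go, and handed the job in at about 15 s. I have not seen a verdict.

**Finding the lid:** The tub's rim measured about 136 mm. The first lid I tried, from the middle bay, fitted, so the other two were never moved and still lie in their bays.

**Pressing home:** The lid stopped hard at the home height, pressed with up to 42 N through the fingers. The tub then lifted with it.

**Setting down:** I lowered the tub while gripped until it touched the floor at the expected height and pressed lightly (10 N). Then I released it and moved the arm clear.

**Last checks:**
- **Position:** the lid's centre is at about (471, 383) mm, within about 5 mm of the estimated centre of the clear space.
- **Lid height and tilt:** the top of the plate measured 92 mm against 94 mm expected, which counts as home within my accuracy. A free camera fit gave up to 0.03 rad of tilt, about what it can resolve.
- **Bystanders:** the two other tubs and the bean tin show no change in the pictures. The image comparison did flag the soup and fish tins; I put this down to shadows, as by eye they stand where they were.

**One disagreement:** I never recorded the 8–12 N snap force while pressing. Readings at each stop showed only about 3 N at catch height, so I relied on the hard stop and the lift test instead.

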